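# Run the power modules through the test jig

## Task

Test the power modules that stand on the desk: seat each one flat in a pocket of the test jig, one to a pocket, lower the cover over the jig's two pins until it rests flush on the rails, and only then pull the knob on the control box straight up until it stays at its on detent, and push it fully in again. Then take the cover off and lay it flat on the desk, well clear of the jig, and stand all the modules upright in the tray. Leave the mug, tape roll and solder reel alone.

Things in the scene. Friction and masses are not known exactly. Their poses are not given: they have to be found in the camera images.
- module_1_mid (a point): power module: black block 80 (own x) x 46 (y) x 20 mm with an aluminium finned heat sink 52 x 18 x 26 mm upright on its middle, its length along x; 46 mm tall in all, 0.14 kg. Take it by the sink across its 18 mm (closing along own y). This point is the centre, half-way up, 23 mm above the underside. All three modules are alike; two or three are present
- module_2_mid (a point): power module: black block 80 (own x) x 46 (y) x 20 mm with an aluminium finned heat sink 52 x 18 x 26 mm upright on its middle, its length along x; 46 mm tall in all, 0.14 kg. Take it by the sink across its 18 mm (closing along own y). This point is the centre, half-way up, 23 mm above the underside. All three modules are alike; two or three are present
- module_3_mid (a point): power module: black block 80 (own x) x 46 (y) x 20 mm with an aluminium finned heat sink 52 x 18 x 26 mm upright on its middle, its length along x; 46 mm tall in all, 0.14 kg. Take it by the sink across its 18 mm (closing along own y). This point is the centre, half-way up, 23 mm above the underside. All three modules are alike; two or three are present
- pocket_1 (a point): right-hand pocket of the jig (-60 mm in the jig's y): this point is where a seated module's centre lies, 23 mm above the pocket floor; pocket is 86 (own x) x 52 (y) mm and 13 mm deep, top 4 mm of its walls sloped as a lead-in; pockets lie 60 mm apart, either way round is right
- pocket_2 (a point): middle pocket of the jig (centre in the jig's y): this point is where a seated module's centre lies, 23 mm above the pocket floor; pocket is 86 (own x) x 52 (y) mm and 13 mm deep, top 4 mm of its walls sloped as a lead-in; pockets lie 60 mm apart, either way round is right
- pocket_3 (a point): left-hand pocket of the jig (+60 mm in the jig's y): this point is where a seated module's centre lies, 23 mm above the pocket floor; pocket is 86 (own x) x 52 (y) mm and 13 mm deep, top 4 mm of its walls sloped as a lead-in; pockets lie 60 mm apart, either way round is right
- jig: fixed test jig 140 (own x) x 196 (y) mm: grey floor plate 10 mm thick with three low-walled pockets (wall tops 23 mm above the desk) side by side along y, between two aluminium rails 18 mm thick and 60 mm high along its front and back edges (inner faces at x = -52 and +52 mm). Steel pins of 10 mm diameter rise 16 mm (the last 6 mm tapered) from the rails at (x, y) = (-61, +62) and (+61, -62) mm. Origin: centre of the underside on the desk
- cover_home (a point): point fixed on the jig where the centre of the cover's handle bar lies when the cover rests flush: 105 mm above the desk; axes as the jig's
- cover_grip (a point): cover: loose aluminium plate 140 (own x) x 196 (y) x 10 mm, 0.4 kg, with two through holes of 14 mm diameter at (x, y) = (-61, +62) and (+61, -62) mm, and a bridge handle: a black bar 14 x 14 mm, 100 mm long along own x, on two posts at x = -42 and +42 mm, with 28 mm free under the bar. This point is the centre of the bar, 45 mm above the plate's underside. Fits either way round (a half turn is the same)
- control_box: fixed grey control box 100 x 100 x 40 mm with a black push-pull knob upright on top; origin: centre of the underside
- knob_cap (a point): centre of the knob's cap, a black cylinder of 30 mm diameter and 18 mm height with vertical axis; its underside is 18 mm above the top of the box when pushed in; it moves with the knob
- knob (a joint): travel of the knob (m): 0 pushed in (off), 0.014 pulled up (on); it snaps over at mid travel and stays at either end; about 5 N move it
- tray: fixed open grey tray 112 (own x) x 248 (y) x 24 mm high, walls and floor 4 mm; origin: centre of the underside. Three modules fit side by side along y, their length along x
- tape_roll: bystander: black tape roll, 64 mm across, 19 mm high; origin: centre of the underside
- solder_reel: bystander: solder reel, 53 mm across, 37 mm high; origin: centre of the underside
- mug_1: bystander: white mug, 95 mm high; origin: centre of the underside
There are look-alikes about, which are no part of the job. Leave any turquoise or yellow look-alike of the part that bears module_1_mid alone.

How it is judged:
By the outcome, as a careful person would: the job done as asked, in the order asked, and still so for the second after the job is handed in, with the robot touching nothing.
Of module_1, module_2, module_3 only 2 to 3 are there at a start; the rules pass over those that are not, and their reading is None.
At some moment in a run one of module_1, module_2, module_3 may be knocked a few centimetres aside while the robot is not near it.
It also fails if it takes over 208 s, if anything falls off the work surface, if the arm or the gripper's body presses on something with over 40 N, if the wrist force passes 120 N, or if a joint passes its speed limit or range.

## Robot

A 6-joint arm with a two-finger parallel gripper is mounted at the origin on a cart in front of the work surface, level with it; the furniture and walls round the work are solid. World frame = base frame: x ahead of the robot, y to its left, z up, the work surface at z = 0. Lengths are in mm, angles in rad, forces in N, time in s.
With the tool pointing down it reaches from about 275 to 1000 mm from the base axis. Payload 8.4 kg.
Tool frame: the origin (TCP) lies midway between the tips of the shut fingers; the grasp point (between the pads) lies 19 mm behind it; z points along the fingers, y is the line along which they close (so a half turn about z gives the same grasp; the last joint's range is limited). The gripper opens to 85 mm and grips with 20 to 120 N. Pads are 22 mm wide; open, the fingers measure 114 mm over their backs; the gripper's body (76 mm by 85 mm) begins 54 mm behind the grasp point. The pads swing forward as they close: fully open they stand 13 mm farther back than shut.
Start: joints at [1.134, 0.353, 1.633, -0, 1.155, -0.002], TCP at [263.267, 566.849, 206.981] pointing down, gripper open.
Joint ranges: [-2.63, 2.63], [-0.92, 2.1], [0.06, 2.66], [-1.3, 4.44], [0, 2.69], [-3.02, 3.02]. Speed limits (rad/s): [2.22, 2.22, 2.79, 3.14, 3.14, 3.14].

## Interface

Orientations are given as [roll, pitch, yaw] about the fixed x, y, z axes, in that order (R = Rz(yaw) Ry(pitch) Rx(roll)).
In Python, from rig import r, imaging gives the robot as it stands. The module is installed in compiled form; this text tells all that it offers.
- The arm moves only by the tool arm_command, never from a script. Its argument "deltas" is a list of rows, each an object of numbers: "hand": the finger opening in mm, from 0 to 85.4; "tx", "ty", "tz": the shift along the tool's x, y, z in mm; "wx", "wy", "wz": the turn, a rotation vector about the tool's x, y, z in rad. A call has 1 to 8 rows; each row shifts and turns the commanded pose from where the row before left it, along the tool's axes as they then stand; what a row does not reach is not made up. A row lasts 1/8 s, in which the tool goes at most 62.5 mm and 10.7 degrees, less where a joint would pass 70% of its speed; a pose out of reach is approached as far as the arm can. A call with a gripper value outside its range is refused whole. The fingers move at their own pace and stop on an object; "squeeze" is the grip in N (left out, the last holds). Time passes only in rows, so rows that do not move let the fingers close. It gives the time, the measured TCP pose, the force, the opening and the grip force at its end, in the units of the state.
- r.sense(): the state, without advancing time (a new reading comes with each control period).
- imaging.grab_frame(name): name is "scene" or "top" or "wrist"; returns a dict with "image" (400x640x3 uint8, red, green, blue), "mtx" (3x3 intrinsics, pixels), "D" ([k1, k2, p1, p2, k3] as OpenCV has them; the pictures are not rectified), "world_to_cam" (4x4, takes a point from world to camera coordinates). Camera axes: x right, y up, looking along -z (the intrinsics and any distortion apply to the point x, -y, -z); pixel columns grow to the right and rows downward; lengths in mm; the calibration is good to about 2 mm. A picture is of the moment at which its call begins. There is no depth.
- r.sign_off(): hands the job in; it is judged then, once.
The state is a dict: "clock": time; "qpos": joint angles; "qvel": joint speeds; "joint_efforts": joint torques, N m; "eef_pos": TCP position; "tcp_rot": TCP orientation; "contact_force": force on the tool from outside, world axes, zero at the start; "wrist_torque": the same for the moment, N m; "opening": opening from 0.0 (shut) to 1.0 (fully open); "grasp_force": force on a finger pad.
Only numpy, scipy, OpenCV 4.12 (cv2) and the standard library are available. Lean on these libraries where they do the work, as an engineer would, in place of code of your own. Each camera call takes 0.05 s, during which the arm holds its last target. There are 200 camera calls.

## Working session

There is one attempt and no reset: what is moved stays moved. The work goes in short steps, Python scripts to look and compute and a tool call to move; the robot and the scene stay as the last step left them, time stands still between calls to the robot, and variables do not carry over. Pictures are saved under pics/ and viewed, at most 14 in all, crops included, and the job is handed in when it is done.

Besides the shell and the picture viewer there is one more tool, called as a command line: name --argument value ..., lists and objects as JSON in quotes. arm_command: Moves the arm, as the interface text tells. Its arguments: {"type":"object","properties":{"deltas":{"type":"array"},"squeeze":{"type":"number"}},"required":["deltas"]}

```bash
mkdir -p pics
cat > h.py <<'E'
import numpy as np, cv2
from rig import r, imaging
def grab(n,f=None):
    d=imaging.grab_frame(n)
    if f: cv2.imwrite(f'pics/{f}.png',cv2.cvtColor(d['image'],cv2.COLOR_RGB2BGR))
    return d
def ray(d,px):
    px=np.array(px,float).reshape(-1,1,2)
    u=cv2.undistortPoints(px,np.array(d['mtx'],float),np.array(d['D'],float)).reshape(-1,2)
    T=np.array(d['world_to_cam'],float);R,t=T[:3,:3],T[:3,3]
    dirs=np.c_[u[:,0],-u[:,1],-np.ones(len(u))]@R
    return -R.T@t,dirs
def onz(d,px,z):
    c,v=ray(d,px); return c+v*((z-c[2])/v[:,2])[:,None]
def proj(d,P):
    T=np.array(d['world_to_cam'],float);P=np.atleast_2d(P)@T[:3,:3].T+T[:3,3]
    P=P*[1,-1,-1]
    return cv2.projectPoints(P,np.zeros(3),np.zeros(3),np.array(d['mtx'],float),np.array(d['D'],float))[0].reshape(-1,2)
E
python3 - <<'E'
from h import *
for n in ('top','scene'):
    d=grab(n,n+'0'); T=np.array(d['world_to_cam']); print(n,-T[:3,:3].T@T[:3,3],d['mtx'][0])
d=imaging.grab_frame('wrist');T=np.array(d['world_to_cam']); print(-T[:3,:3].T@T[:3,3],T[:3,:3],d['mtx'])
print(r.sense())
E
```

```text
top [ 307.67650628  -60.07389221 1183.15775294] [366.92258724   0.         317.27452753]
scene [-453.41405085 -555.94487274 1129.66058726] [488.40954742   0.         315.8132675 ]
[189.56518388 599.78029509 373.34071085] [[ 4.21493467e-01  9.06831218e-01 -6.32567878e-04]
 [-8.60933641e-01  3.99941053e-01 -3.14388963e-01]
 [-2.84844736e-01  1.33057493e-01  9.49294043e-01]] [[350.33449535   0.         321.02325645]
 [  0.         350.33449535 205.33273093]
 [  0.           0.           1.        ]]
{'clock': 0.15, 'qpos': array([ 1.13364201e+00,  3.53503940e-01,  1.63393441e+00,  6.33472974e-06,
        1.15522400e+00, -2.37281570e-03]), 'qvel': array([ 0.00234402, -0.00079998, -0.00308882,  0.00089958, -0.00054432,
       -0.00059381]), 'joint_efforts': array([-1.31769275e-04, -6.05636358e+01, -3.42340922e+01, -1.16063097e-04,
        6.03780267e-03, -2.39095996e-06]), 'eef_pos': array([263.07851204, 566.51313627, 206.43723466]), 'tcp_rot': array([-3.14052298e+00, -8.33097874e-06,  2.70680859e+00]), 'contact_force': array([-0.2486334 , -0.68210478,  0.41783378]), 'wrist_torque': array([0.00703354, 0.02040963, 0.03644986]), 'grasp_force': 0.0, 'opening': 1.0023619983350105}
```

View pics/top0.png

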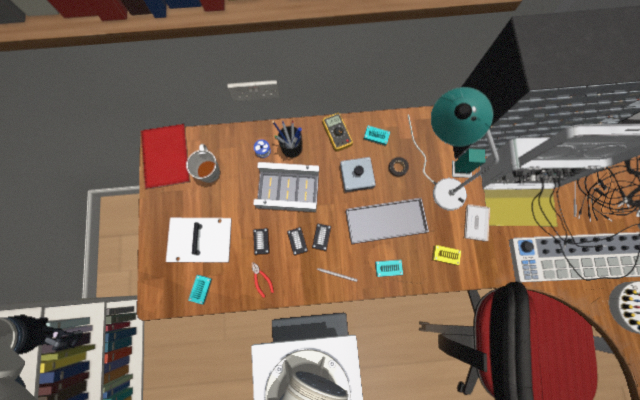

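View pics/scene0.png

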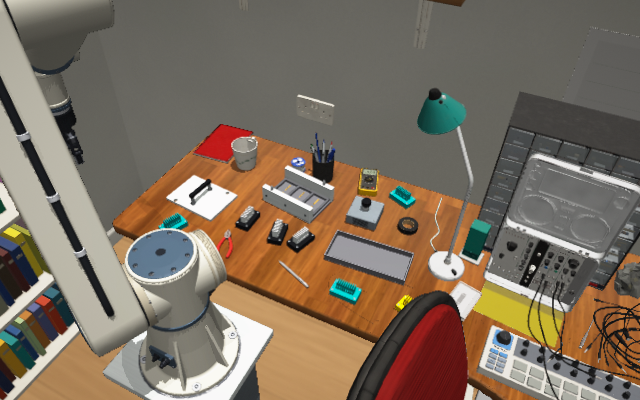

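The top view shows three modules near (261,240), (297,240) and (321,237). The jig is at (287,187), the cover at (198,240), the box at (357,173) and the tray at (387,221). Next I'll measure them.

Run:
```python
from h import *
d=grab('top'); im=d['image']
c=cv2.resize(im[140:280,150:440],None,fx=2.75,fy=2.75,interpolation=cv2.INTER_CUBIC)
cv2.imwrite('pics/c1.png',c[...,::-1])
def P(n,px,z): print(n,onz(d,px,z).round(0)[:,:2].tolist())
P('mods',[(261,240),(297,240),(321,237)],30)
P('jigcorners',[(259,164),(319,167),(317,210),(254,206)],60)
P('cover',[(169,218),(230,219),(229,262),(167,260)],10)
P('box',[(340,160),(371,158),(374,187),(343,190)],40); P('knob',[(358,171)],67)
P('tray',[(346,207),(424,199),(428,233),(352,243)],24)
P('mug reel tape pens',[(202,168),(263,148),(398,167),(290,145)],50)
P('deskcorners',[(140,135),(140,318),(485,300)],0)
```

```text
mods [[462.0, 107.0], [452.0, -6.0], [454.0, -82.0]]
jigcorners [[703.0, 95.0], [675.0, -96.0], [536.0, -77.0], [566.0, 119.0]]
cover [[563.0, 403.0], [542.0, 206.0], [404.0, 214.0], [428.0, 409.0]]
box [[700.0, -167.0], [697.0, -269.0], [599.0, -267.0], [598.0, -166.0]]
knob [[649.0, -218.0]]
tray [[545.0, -171.0], [548.0, -426.0], [437.0, -421.0], [427.0, -178.0]]
mug reel tape pens [[709.0, 281.0], [760.0, 81.0], [656.0, -351.0], [763.0, -8.0]]
deskcorners [[866.0, 507.0], [259.0, 495.0], [217.0, -572.0]]
```

View pics/c1.png

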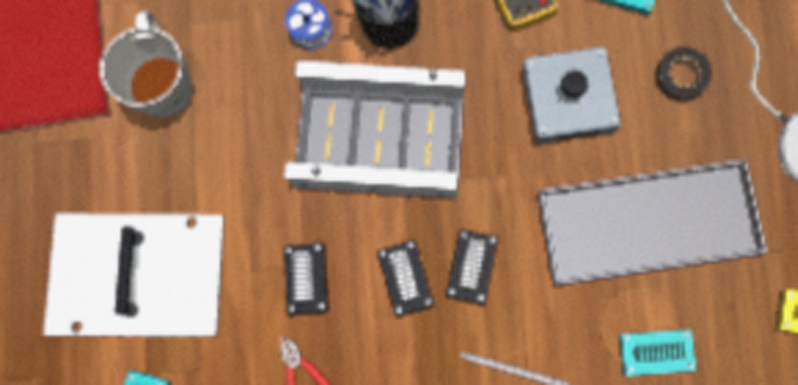

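The crop shows the modules with their long axes along x, the jig yawed by about -0.15 rad, and the cover handle along x. I'll move to a survey pose.

arm_command --deltas '[{"tx":-41,"ty":-38,"tz":-5},{"tx":-41,"ty":-38,"tz":-5},{"tx":-41,"ty":-38,"tz":-5},{"tx":-41,"ty":-38,"tz":-5},{"tx":-41,"ty":-38,"tz":-5},{"tx":-41,"ty":-38,"tz":-5},{"tx":-41,"ty":-38,"tz":-5},{"tx":-41,"ty":-38,"tz":-5}]'

```text
schema error: expected keys hand, tx, ty, tz, wx, wy, wz
```

arm_command --deltas '[{"tx":-41,"ty":-38,"tz":-5},{"tx":-41,"ty":-38,"tz":-5},{"wz":-0.145},{"wz":-0.145},{"wz":-0.145},{},{}]'

```text
schema error: expected keys hand, tx, ty, tz, wx, wy, wz
```

Run:
```python
from h import *
d=grab('wrist','w1'); s=r.sense(); print(s['clock'],s['eef_pos'],s['tcp_rot'],s['qpos'])
```

```text
0.25 [263.19832517 566.65068592 206.62702511] [-3.14096307e+00  1.42134927e-05  2.70681042e+00] [ 1.13357414e+00  3.53351990e-01  1.63371275e+00 -1.72153457e-05
  1.15515747e+00 -2.43299319e-03]
```

View pics/w1.png

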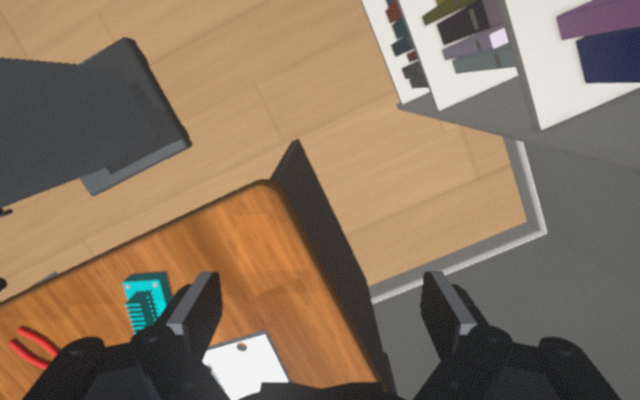

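The schema needs every key in each row.

arm_command --deltas '[{"hand":85,"tx":-41,"ty":-38,"tz":-5,"wx":0,"wy":0,"wz":0},{"hand":85,"tx":-41,"ty":-38,"tz":-5,"wx":0,"wy":0,"wz":0},{"hand":85,"tx":-41,"ty":-38,"tz":-5,"wx":0,"wy":0,"wz":0},{"hand":85,"tx":-41,"ty":-38,"tz":-5,"wx":0,"wy":0,"wz":0},{"hand":85,"tx":-41,"ty":-38,"tz":-5,"wx":0,"wy":0,"wz":0},{"hand":85,"tx":-41,"ty":-38,"tz":-5,"wx":0,"wy":0,"wz":0},{"hand":85,"tx":-41,"ty":-38,"tz":-5,"wx":0,"wy":0,"wz":0},{"hand":85,"tx":-41,"ty":-38,"tz":-5,"wx":0,"wy":0,"wz":0}]'

```text
clock: 1.25
eef_pos: [433.2, 151.3, 247.4]
tcp_rot: [3.141, 0.001, 2.707]
contact_force: [1.3, 0.3, 0.1]
opening: 0.991
grasp_force: 0.0
```

arm_command --deltas '[{"hand":85,"tx":-41,"ty":-38,"tz":-5,"wx":0,"wy":0,"wz":0},{"hand":85,"tx":-41,"ty":-38,"tz":-5,"wx":0,"wy":0,"wz":0},{"hand":85,"tx":0,"ty":0,"tz":0,"wx":0,"wy":0,"wz":-0.145},{"hand":85,"tx":0,"ty":0,"tz":0,"wx":0,"wy":0,"wz":-0.145},{"hand":85,"tx":0,"ty":0,"tz":0,"wx":0,"wy":0,"wz":-0.145},{"hand":85,"tx":0,"ty":0,"tz":0,"wx":0,"wy":0,"wz":0}]'

```text
clock: 2.0
eef_pos: [475.0, 49.4, 257.0]
tcp_rot: [-3.142, -0.0, 3.141]
contact_force: [0.2, -0.4, -0.2]
opening: 0.995
grasp_force: 0.0
```

Run:
```python
from h import *
d=grab('wrist','w2'); s=r.sense(); print(s['clock'],s['eef_pos'],s['tcp_rot'],s['qpos'])
```

```text
2.05 [474.96921643  49.48368094 256.94744794] [-3.14157918e+00 -1.34550622e-04  3.13863615e+00] [ 1.00666921e-01  7.00313127e-02  1.87867895e+00  5.55587779e-07
  1.19301761e+00 -1.46717311e+00]
```

View pics/w2.png

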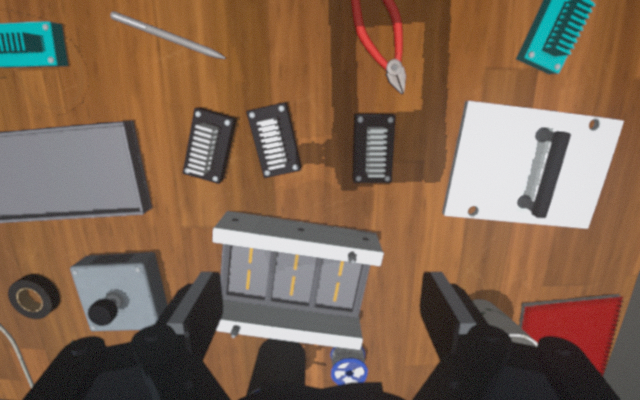

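The wrist view shows modules at (374,148), (274,140) and (210,145). The jig pins are near (352,257) and (235,330), the cover is at (535,165) and the knob at (103,312). I'll fit these in code.

Run:
```python
from h import *
im=cv2.imread('pics/w2.png')
a=cv2.resize(im[95:190,175:405],None,fx=3.4,fy=3.4,interpolation=cv2.INTER_CUBIC)
b=cv2.resize(im[205:355,205:395],None,fx=3.0,fy=3.0*0.57*1.0,interpolation=cv2.INTER_CUBIC) if 0 else im[205:355,205:395]
b=cv2.resize(b,None,fx=1.8,fy=1.8,interpolation=cv2.INTER_CUBIC)
o=np.zeros((a.shape[0]+b.shape[0],a.shape[1],3),np.uint8);o[:a.shape[0]]=a;o[a.shape[0]:,:b.shape[1]]=b
cv2.imwrite('pics/c2.png',o);print(o.shape)
d=imaging.grab_frame('wrist')
hsv=cv2.cvtColor(im,cv2.COLOR_BGR2HSV)
# modules: nonwood (low sat) blobs
m=((hsv[...,1]<95)).astype(np.uint8)*255
m=cv2.morphologyEx(m,cv2.MORPH_CLOSE,np.ones((3,3)))
m[:, :]=cv2.morphologyEx(m,cv2.MORPH_OPEN,np.ones((5,5)))
for c in cv2.findContours(m,0,2)[0]:
    A=cv2.contourArea(c)
    if A>700: 
        x,y,w,h=cv2.boundingRect(c); bx=cv2.boxPoints(cv2.minAreaRect(c)); 
        W=onz(d,bx,10)[:,:2]; e=np.linalg.norm(np.roll(W,-1,0)-W,axis=1)
        print((x,y,w,h),A,'c',W.mean(0).round(1),'edges',e.round(0)[:2], 'dir',[round(float(np.degrees(np.arctan2(*(W[i+1]-W[i])[::-1]))),1) for i in (0,1)])
```

```text
(593, 782, 3)
(8, 275, 51, 44) 1603.5 c [ 667.1 -362.9] edges [83. 63.] dir [122.7, 23.8]
(415, 272, 225, 128) 16519.0 c [745.1 360.2] edges [321. 255.] dir [89.0, 18.8]
(25, 211, 374, 189) 42107.0 c [ 697.9 -116. ] edges [483. 312.] dir [89.8, 4.2]
(0, 121, 151, 102) 13150.0 c [ 488.3 -263.4] edges [194. 118.] dir [92.0, -5.2]
(353, 114, 42, 69) 2593.0 c [461.1 111.2] edges [81. 46.] dir [-179.9, 88.8]
(183, 109, 52, 73) 2679.5 c [456.6 -85.4] edges [83. 49.] dir [161.3, 77.3]
(247, 103, 53, 74) 2643.0 c [450.9  -6. ] edges [47. 81.] dir [103.0, 12.7]
(443, 100, 181, 130) 17790.5 c [486.5 313.2] edges [143. 210.] dir [179.0, 84.4]
(111, 12, 110, 46) 820.0 c [ 333.8 -120.9] edges [  9. 126.] dir [149.2, 68.7]
```

View pics/c2.png

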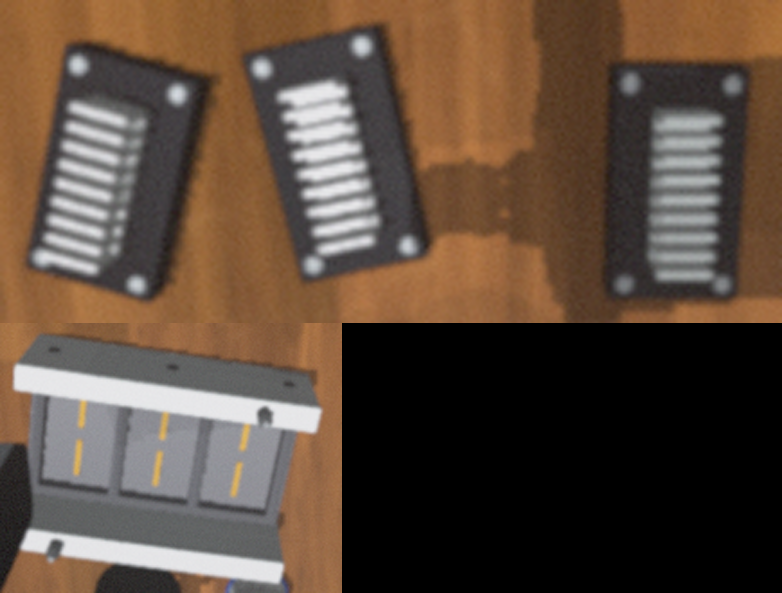

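The crop shows the screw dots on all three modules and both pins clearly, so I'll compute the poses.

```bash
cat >> h.py <<'E'
def ang(v): return float(np.arctan2(v[1],v[0]))
def rel(x,y,z,yaw):
    """tool-frame shift from the measured pose to a goal (tool pointing down), and wz"""
    s=r.sense();p=s['eef_pos'];w=s['tcp_rot'][2];D=np.array([x,y,z])-p
    c,n=np.cos(w),np.sin(w)
    wz=-((yaw-w+np.pi)%(2*np.pi)-np.pi)
    print('tx %.1f ty %.1f tz %.1f | then wz %.3f'%(D[0]*c+D[1]*n,D[0]*n-D[1]*c,-D[2],wz), 'tilt',s['tcp_rot'][:2].round(4),'t',s['clock'],'pos',p.round(1),'yaw',round(float(w),3))
E
python3 - <<'E'
from h import *
d=imaging.grab_frame('wrist')
f=lambda L:np.array(L)/3.4+[175,95]
for n,L in dict(R=[(78,65),(177,94),(137,284),(41,256)],M=[(262,68),(362,46),(408,245),(313,266)],L=[(630,83),(734,84),(722,285),(624,284)]).items():
    W=onz(d,f(L),20)[:,:2]; v=(W[2]+W[3]-W[0]-W[1])/2; u=(W[1]+W[2]-W[0]-W[3])/2
    print(n,W.mean(0).round(1),'yaw',round(ang(v),3),round(ang(u),3),'len',np.linalg.norm(v).round(1),np.linalg.norm(u).round(1))
g=lambda L:(np.array(L)-[0,323])/1.8+[205,205]
for z,L in ((76,[(264,422),(51,556)]),(60,[(265,411),(57,544)])):
    W=onz(d,g(L),z)[:,:2]; v=W[1]-W[0]
    print('pins',W.round(1).tolist(),'c',W.mean(0).round(1),'yaw',round(ang(v)-ang((122,-124)),3),np.linalg.norm(v).round(1))
W=onz(d,g([(17,365),(320,409),(315,431),(14,388)]),60)[:,:2]; print('rail',W.round(1).tolist(),'yaw',ang(W[0]-W[1])+np.pi/2, W.mean(0), [ang(W[1]-W[0])-np.pi/2])
print('knob',onz(d,[(103,312)],76),'box',onz(d,[(73,268),(153,253),(165,326),(84,330)],40).round(0)[:,:2].tolist())
print('cover corners',onz(d,[(469,101),(622,121),(590,228),(445,214)],10).round(0)[:,:2].tolist(),'holes',onz(d,[(594,125),(473,211)],10).round(1)[:,:2].tolist())
print('handle',onz(d,[(562,134),(541,216)],52).round(0)[:,:2].tolist())
print('tray',onz(d,[(131,121),(151,212)],24).round(0)[:,:2].tolist())
E
```

```text
R [456.2 -83.6] yaw -0.296 1.272 len 67.8 34.1
M [450.5  -5. ] yaw 0.2 1.779 len 68.3 34.0
L [460.4 110.6] yaw -0.003 1.56 len 68.6 34.5
pins [[573.0, 82.4], [673.0, -57.6]] c [623.   12.4] yaw -0.157 172.0
pins [[573.4, 84.4], [675.6, -57.4]] c [624.5  13.5] yaw -0.153 174.7
rail [[541.4, -71.2], [572.2, 119.5], [588.0, 117.1], [557.0, -74.7]] yaw -0.16052847731726216 [564.64737592  22.67538575] [-0.16052847731726216]
knob [[ 643.01347134 -213.08189785   76.        ]] box [[604.0, -266.0], [582.0, -157.0], [689.0, -159.0], [698.0, -274.0]]
cover corners [[405.0, 219.0], [425.0, 412.0], [564.0, 403.0], [543.0, 205.0]] holes [[430.8, 376.5], [539.4, 240.9]]
handle [[437.0, 309.0], [531.0, 303.0]]
tray [[425.0, -166.0], [534.0, -160.0]]
```

All distances check out: pins 174, screw spacings equal, cover 140×196. I'll pick the left module.

arm_command --deltas '[{"hand":50,"tx":7.3,"ty":30.5,"tz":40,"wx":0,"wy":0,"wz":0},{"hand":50,"tx":7.3,"ty":30.5,"tz":40,"wx":0,"wy":0,"wz":0},{"hand":50,"tx":0,"ty":0,"tz":50,"wx":0,"wy":0,"wz":0},{"hand":50,"tx":0,"ty":0,"tz":50,"wx":0,"wy":0,"wz":0},{"hand":50,"tx":0,"ty":0,"tz":35,"wx":0,"wy":0,"wz":0},{"hand":50,"tx":0,"ty":0,"tz":19,"wx":0,"wy":0,"wz":0},{"hand":0,"tx":0,"ty":0,"tz":0,"wx":0,"wy":0,"wz":0},{"hand":0,"tx":0,"ty":0,"tz":0,"wx":0,"wy":0,"wz":0}]' --squeeze 40

```text
clock: 3.15
eef_pos: [461.0, 110.7, 23.7]
tcp_rot: [3.141, 0.001, 3.141]
contact_force: [-0.1, -0.6, 0.7]
opening: 0.167
grasp_force: 0.0
```

arm_command --deltas '[{"hand":0,"tx":0,"ty":0,"tz":0,"wx":0,"wy":0,"wz":0},{"hand":0,"tx":0,"ty":0,"tz":0,"wx":0,"wy":0,"wz":0}]'

```text
clock: 3.4
eef_pos: [461.0, 110.6, 23.8]
tcp_rot: [3.141, 0.001, -3.142]
contact_force: [-0.9, 0.7, -0.9]
opening: -0.001
grasp_force: 0.0
```

The fingers shut on nothing, so I'll look.

Run:
```python
from h import *
a=grab('wrist')['image'];d=grab('top');print(proj(d,[[461,110,46]]))
b=cv2.resize(d['image'][160:280,180:400],(640,349),interpolation=cv2.INTER_CUBIC)[:200*1+0+149]
o=np.vstack([a[150:400],b])[...,::-1];cv2.imwrite('pics/c3.png',o);print(o.shape)
```

```text
[[259.2259724  239.73988809]]
(599, 640, 3)
```

View pics/c3.png

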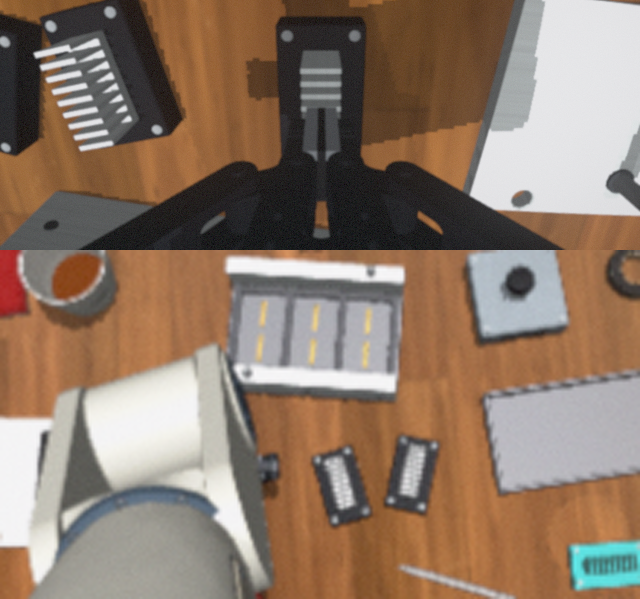

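Run:
```python
from h import *
d=imaging.grab_frame('wrist')
for z in (0,20): print(z,onz(d,[(287,185),(355,186)],z).round(1).tolist())
print('sink top front',onz(d,[(300,201),(341,201)],46).round(1).tolist(),'tcp px',proj(d,[[461,110.6,23.8],[461,110.6,46]]))
print(r.sense()['tcp_rot'],r.sense()['eef_pos'])
```

```text
0 [[430.8, 90.7, 0.0], [431.4, 128.9, 0.0]]
20 [[425.4, 92.6, 20.0], [425.9, 126.9, 20.0]]
sink top front [[425.5, 100.6, 46.0], [425.6, 118.4, 46.0]] tcp px [[322.63732646 252.47465671]
 [322.8912472  273.56872483]]
[ 3.14143294e+00  7.03879392e-04 -3.14150149e+00] [460.68257443 110.53203925  23.3580068 ]
```

Run:
```python
from h import *
a=grab('wrist')['image'][160:330,230:420]; s=grab('scene')['image'][180:260,220:330]
a=cv2.resize(a,None,fx=2.1,fy=2.1,interpolation=cv2.INTER_CUBIC);s=cv2.resize(s,(400,357),interpolation=cv2.INTER_CUBIC)
cv2.imwrite('pics/c4.png',np.hstack([a[:357],s])[...,::-1])
```

```text
(no output)
```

View pics/c4.png

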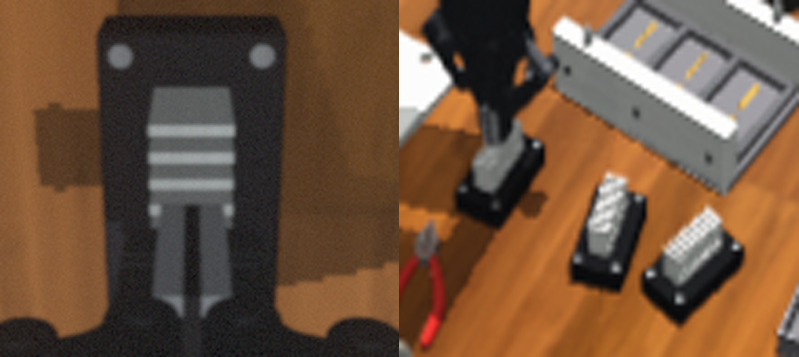

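Run:
```python
from h import *
d=imaging.grab_frame('scene');P=[[461,110.6,z] for z in (0,20,24,46,60)]
q=proj(d,P);print(((q-[220,180])*[3.64,4.46]+[399,0]).round(0).tolist(), r.sense()['contact_force'],r.sense()['grasp_force'])
w=imaging.grab_frame('wrist');print(((proj(w,P+[[450,110,24],[450,110,46]])-[230,160])*2.1).round(0).tolist())
```

```text
[[499.0, 182.0], [497.0, 163.0], [497.0, 159.0], [495.0, 137.0], [494.0, 123.0]] [-0.17604759 -0.88474582  0.04782793] 0.0
[[194.0, 158.0], [195.0, 189.0], [195.0, 196.0], [195.0, 240.0], [196.0, 275.0], [192.0, 156.0], [193.0, 196.0]]
```

arm_command --deltas '[{"hand":50,"tx":0,"ty":0,"tz":0,"wx":0,"wy":0,"wz":0},{"hand":50,"tx":0,"ty":0,"tz":0,"wx":0,"wy":0,"wz":0},{"hand":50,"tx":0,"ty":0,"tz":0,"wx":0,"wy":0,"wz":0},{"hand":50,"tx":0,"ty":0,"tz":-40,"wx":0,"wy":0,"wz":0},{"hand":0,"tx":0,"ty":0,"tz":-30,"wx":0,"wy":0,"wz":0},{"hand":0,"tx":0,"ty":0,"tz":0,"wx":0,"wy":0,"wz":0},{"hand":0,"tx":0,"ty":0,"tz":0,"wx":0,"wy":0,"wz":0},{"hand":0,"tx":0,"ty":0,"tz":0,"wx":0,"wy":0,"wz":0}]'

```text
clock: 4.75
eef_pos: [459.6, 110.3, 92.0]
tcp_rot: [-3.141, -0.002, -3.141]
contact_force: [-0.4, -0.2, -0.7]
opening: 0.001
grasp_force: 0.0
```

Run:
```python
from h import *
d=grab('wrist');s=r.sense();p=s['eef_pos'];print(p,s['opening'],proj(d,[p,p+[-11,0,0],p+[0,0,22]]))
a=d['image'][100:400,200:440]; cv2.imwrite('pics/c5.png',cv2.resize(a,None,fx=2,fy=2)[...,::-1])
```

```text
[459.65572038 110.30973736  91.97253168] 0.002244763095737637 [[322.59172608 251.9288325 ]
 [322.62063523 232.58598278]
 [322.80579689 272.59594401]]
```

View pics/c5.png

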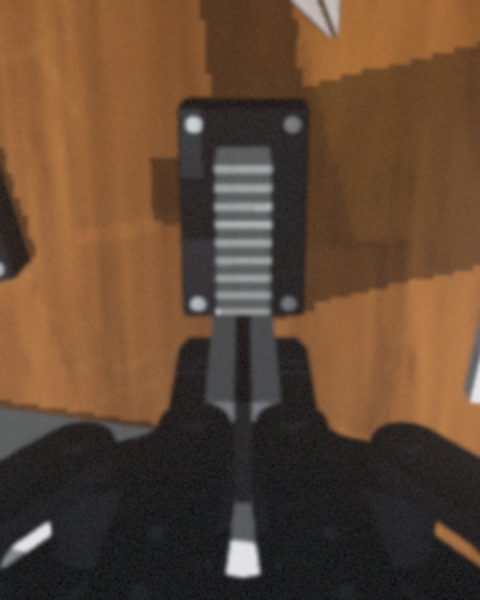

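The shut tips image about 5 px past the predicted TCP row, so they may sit higher than stated. I'll check by touching bare desk.

arm_command --deltas '[{"hand":0,"tx":0,"ty":-45,"tz":0,"wx":0,"wy":0,"wz":0},{"hand":0,"tx":0,"ty":0,"tz":40,"wx":0,"wy":0,"wz":0},{"hand":0,"tx":0,"ty":0,"tz":40,"wx":0,"wy":0,"wz":0},{"hand":0,"tx":0,"ty":0,"tz":2,"wx":0,"wy":0,"wz":0},{"hand":0,"tx":0,"ty":0,"tz":2,"wx":0,"wy":0,"wz":0},{"hand":0,"tx":0,"ty":0,"tz":2,"wx":0,"wy":0,"wz":0},{"hand":0,"tx":0,"ty":0,"tz":2,"wx":0,"wy":0,"wz":0},{"hand":0,"tx":0,"ty":0,"tz":2,"wx":0,"wy":0,"wz":0}]'

```text
clock: 5.8
eef_pos: [460.9, 65.6, 3.5]
tcp_rot: [3.141, 0.001, -3.141]
contact_force: [-0.4, 0.4, -1.2]
opening: -0.002
grasp_force: 0.0
```

arm_command --deltas '[{"hand":0,"tx":0,"ty":0,"tz":1,"wx":0,"wy":0,"wz":0},{"hand":0,"tx":0,"ty":0,"tz":1,"wx":0,"wy":0,"wz":0},{"hand":0,"tx":0,"ty":0,"tz":1,"wx":0,"wy":0,"wz":0}]'

```text
clock: 6.18
eef_pos: [460.4, 65.5, -0.1]
tcp_rot: [-3.142, -0.0, -3.141]
contact_force: [-0.6, -0.4, 0.3]
opening: 0.003
grasp_force: 0.0
```

arm_command --deltas '[{"hand":0,"tx":0,"ty":0,"tz":1.5,"wx":0,"wy":0,"wz":0},{"hand":0,"tx":0,"ty":0,"tz":1.5,"wx":0,"wy":0,"wz":0}]'

```text
clock: 6.42
eef_pos: [460.4, 65.5, -3.1]
tcp_rot: [-3.142, -0.0, -3.141]
contact_force: [0.6, 0.5, -0.1]
opening: 0.0
grasp_force: 0.0
```

Run:
```python
from h import *
d=grab('wrist');s=r.sense();p=s['eef_pos'];print(p,s['contact_force'],proj(d,[p,p+[0,0,22]]))
a=d['image'][120:330,200:440]; s=grab('scene')['image'][180:250,230:310]
a=cv2.resize(a,None,fx=1.66,fy=1.66);s=cv2.resize(s,(400,349),interpolation=cv2.INTER_CUBIC)
cv2.imwrite('pics/c6.png',np.hstack([a[:348],s[:348]])[...,::-1])
```

```text
[460.35054243  65.47366732  -3.27035564] [-0.86106708 -0.61898412 -0.26710522] [[322.5400137  251.56841346]
 [322.76791258 272.25365907]]
```

View pics/c6.png

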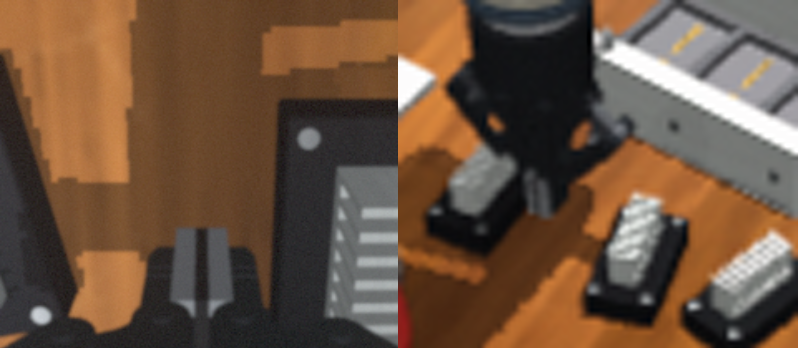

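The tips clearly float above the desk at reported z=-3. I'll move to clear desk and descend until contact.

arm_command --deltas '[{"hand":0,"tx":0,"ty":0,"tz":-60,"wx":0,"wy":0,"wz":0},{"hand":0,"tx":50,"ty":-23,"tz":0,"wx":0,"wy":0,"wz":0},{"hand":0,"tx":50,"ty":-22,"tz":0,"wx":0,"wy":0,"wz":0},{"hand":0,"tx":0,"ty":0,"tz":35,"wx":0,"wy":0,"wz":0},{"hand":0,"tx":0,"ty":0,"tz":30,"wx":0,"wy":0,"wz":0},{"hand":0,"tx":0,"ty":0,"tz":4,"wx":0,"wy":0,"wz":0},{"hand":0,"tx":0,"ty":0,"tz":3,"wx":0,"wy":0,"wz":0}]'

```text
clock: 7.4
eef_pos: [360.7, 20.5, -14.8]
tcp_rot: [-3.142, -0.0, -3.141]
contact_force: [0.7, -1.0, 1.3]
opening: 0.001
grasp_force: 0.0
```

arm_command --deltas '[{"hand":0,"tx":0,"ty":0,"tz":1.5,"wx":0,"wy":0,"wz":0},{"hand":0,"tx":0,"ty":0,"tz":1.5,"wx":0,"wy":0,"wz":0}]'

```text
clock: 7.65
eef_pos: [361.1, 20.6, -17.5]
tcp_rot: [3.142, 0.001, -3.141]
contact_force: [-0.2, 0.3, 0.4]
opening: -0.003
grasp_force: 0.0
```

arm_command --deltas '[{"hand":0,"tx":0,"ty":0,"tz":1.5,"wx":0,"wy":0,"wz":0},{"hand":0,"tx":0,"ty":0,"tz":1.5,"wx":0,"wy":0,"wz":0}]'

```text
clock: 7.9
eef_pos: [360.6, 20.5, -20.9]
tcp_rot: [3.142, 0.0, -3.141]
contact_force: [0.2, -0.3, 0.0]
opening: 0.002
grasp_force: 0.0
```

arm_command --deltas '[{"hand":0,"tx":0,"ty":0,"tz":1,"wx":0,"wy":0,"wz":0},{"hand":0,"tx":0,"ty":0,"tz":1,"wx":0,"wy":0,"wz":0}]'

```text
clock: 8.15
eef_pos: [360.5, 20.5, -23.1]
tcp_rot: [-3.142, -0.0, -3.141]
contact_force: [1.0, -0.1, -0.7]
opening: -0.003
grasp_force: 0.0
```

arm_command --deltas '[{"hand":0,"tx":0,"ty":0,"tz":1,"wx":0,"wy":0,"wz":0},{"hand":0,"tx":0,"ty":0,"tz":1,"wx":0,"wy":0,"wz":0}]'

```text
clock: 8.4
eef_pos: [360.5, 20.5, -24.5]
tcp_rot: [-3.142, -0.0, -3.141]
contact_force: [-7.1, 0.2, 46.9]
opening: 0.002
grasp_force: 23.1
```

arm_command --deltas '[{"hand":0,"tx":0,"ty":0,"tz":1,"wx":0,"wy":0,"wz":0}]'

```text
clock: 8.52
eef_pos: [360.5, 20.5, -24.6]
tcp_rot: [3.142, 0.0, -3.141]
contact_force: [-12.0, -0.4, 76.0]
opening: 0.005
grasp_force: 37.8
```

The shut tips touch the desk at a reported z of about -24, so the real tips are 24 mm short of the reported TCP. I'll lift, then check the lateral offset from the picture.

arm_command --deltas '[{"hand":0,"tx":0,"ty":0,"tz":-10,"wx":0,"wy":0,"wz":0},{"hand":0,"tx":0,"ty":0,"tz":-10,"wx":0,"wy":0,"wz":0}]'

```text
clock: 8.78
eef_pos: [360.4, 20.5, -5.6]
tcp_rot: [-3.142, -0.0, -3.141]
contact_force: [-0.3, 0.7, -0.1]
opening: 0.002
grasp_force: 0.0
```

Run:
```python
from h import *
d=grab('wrist');s=r.sense();p=s['eef_pos'];print(p,s['contact_force'],s['tcp_rot'],onz(d,[(322,257)],p[2]+24))
```

```text
[360.95678082  20.49870631  -4.81808134] [ 0.57579727  0.13298907 -0.26680803] [ 3.14156149e+00  1.02857009e-03 -3.14137567e+00] [[350.89477828  20.07741176  19.18191866]]
```

The lateral offset is about zero. Picking the left module with the z correction.

arm_command --deltas '[{"hand":50,"tx":0,"ty":0,"tz":-60,"wx":0,"wy":0,"wz":0},{"hand":50,"tx":-33,"ty":30,"tz":0,"wx":0,"wy":0,"wz":0},{"hand":50,"tx":-33,"ty":30,"tz":0,"wx":0,"wy":0,"wz":0},{"hand":50,"tx":-33.5,"ty":30,"tz":0,"wx":0,"wy":0,"wz":0},{"hand":50,"tx":0,"ty":0,"tz":37,"wx":0,"wy":0,"wz":0},{"hand":50,"tx":0,"ty":0,"tz":20,"wx":0,"wy":0,"wz":0},{"hand":0,"tx":0,"ty":0,"tz":0,"wx":0,"wy":0,"wz":0},{"hand":0,"tx":0,"ty":0,"tz":0,"wx":0,"wy":0,"wz":0}]' --squeeze 40

```text
clock: 9.82
eef_pos: [460.2, 110.5, -2.5]
tcp_rot: [-3.142, 0.0, -3.141]
contact_force: [0.9, 0.5, -1.5]
opening: 0.205
grasp_force: 39.2
```

arm_command --deltas '[{"hand":0,"tx":0,"ty":0,"tz":0,"wx":0,"wy":0,"wz":0},{"hand":0,"tx":0,"ty":0,"tz":0,"wx":0,"wy":0,"wz":0}]'

```text
clock: 10.07
eef_pos: [460.4, 110.5, -2.4]
tcp_rot: [3.141, 0.001, 3.142]
contact_force: [-0.2, -0.0, -1.6]
opening: 0.204
grasp_force: 39.2
```

Gripped: opening 0.205, force 39 N. Carrying it above pocket 3.

arm_command --deltas '[{"hand":0,"tx":0,"ty":0,"tz":-50,"wx":0,"wy":0,"wz":0},{"hand":0,"tx":0,"ty":0,"tz":-50,"wx":0,"wy":0,"wz":0},{"hand":0,"tx":-57.5,"ty":-12.7,"tz":0,"wx":0,"wy":0,"wz":0},{"hand":0,"tx":-57.5,"ty":-12.7,"tz":0,"wx":0,"wy":0,"wz":0},{"hand":0,"tx":-57.5,"ty":-12.7,"tz":0,"wx":0,"wy":0,"wz":0},{"hand":0,"tx":0,"ty":0,"tz":0,"wx":0,"wy":0,"wz":0.155},{"hand":0,"tx":0,"ty":0,"tz":0,"wx":0,"wy":0,"wz":0}]'

```text
clock: 10.95
eef_pos: [632.3, 72.1, 96.7]
tcp_rot: [-3.141, -0.001, 2.987]
contact_force: [0.1, -0.5, -1.3]
opening: 0.204
grasp_force: 39.8
```

Run:
```python
from h import *
d=grab('wrist','w3');s=r.sense();rel(632.8,72.3,8,np.pi-.155); print(s['opening'],s['contact_force'])
R=lambda x,y,z:[623.5+x*np.cos(.155)+y*np.sin(.155),13-x*np.sin(.155)+y*np.cos(.155),z]
print(proj(d,[R(-61,62,60),R(-61,62,76),R(61,-62,76),R(-70,98,60),R(-70,-98,60),R(-52,98,60)]).round(0).tolist())
```

```text
tx -1.0 ty 0.1 tz 88.8 | then wz 0.003 tilt [-3.1414e+00 -9.0000e-04] t 11.0 pos [631.8  72.3  96.8] yaw 2.99
0.2051118244605712 [ 0.49882546 -0.64933319 -1.59882218]
[[326.0, 127.0], [327.0, 130.0], [135.0, 323.0], [390.0, 111.0], [52.0, 114.0], [388.0, 143.0]]
```

View pics/w3.png

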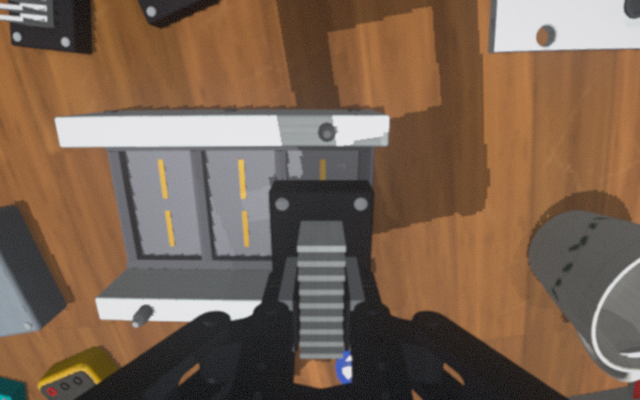

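The held module looks square in the grip. The pin appears at (327,131), about 3 px off the prediction, so I'll refine the jig pose.

Run:
```python
from h import *
d=imaging.grab_frame('wrist');s=r.sense();p=s['eef_pos'];yaw=s['tcp_rot'][2]
J=np.array([[-61,62],[-70,98],[-70,-98],[-52,98],[-52,-98]])
W=np.vstack([onz(d,[(327,132)],72)[:,:2],onz(d,[(388,115),(57,117),(388,147),(62,146)],60)[:,:2]])
A=cv2.estimateAffinePartial2D(J.astype(float),W)[0];print('scale',np.hypot(A[0,0],A[1,0]),'yaw',np.arctan2(A[1,0],A[0,0]),'c',A[:,2],'res',(J@A[:,:2].T+A[:,2]-W).round(1).tolist())
S=onz(d,[(282,204),(360,204)],p[2]+2+20)[:,:2]
t=np.array([np.cos(yaw),np.sin(yaw)]);u=np.array([np.sin(yaw),-np.cos(yaw)])
print('screws in tool x,y',((S-p[:2])@t).round(1),((S-p[:2])@u).round(1))
```

```text
scale 0.9860561134232126 yaw -0.15661587175796238 c [623.92646403  13.68107386] res [[0.4, -0.2], [0.1, 0.6], [-0.4, -0.2], [-0.5, -0.4], [0.4, 0.2]]
screws in tool x,y [33.4 33.4] [-18.  16.]
```

arm_command --deltas '[{"hand":0,"tx":-1.9,"ty":0.6,"tz":40,"wx":0,"wy":0,"wz":0},{"hand":0,"tx":0,"ty":0,"tz":28,"wx":0,"wy":0,"wz":0},{"hand":0,"tx":0,"ty":0,"tz":6,"wx":0,"wy":0,"wz":0},{"hand":0,"tx":0,"ty":0,"tz":5,"wx":0,"wy":0,"wz":0},{"hand":0,"tx":0,"ty":0,"tz":4,"wx":0,"wy":0,"wz":0},{"hand":0,"tx":0,"ty":0,"tz":3,"wx":0,"wy":0,"wz":0},{"hand":0,"tx":0,"ty":0,"tz":1.5,"wx":0,"wy":0,"wz":0}]'

```text
clock: 11.92
eef_pos: [634.6, 72.7, 9.8]
tcp_rot: [3.141, 0.0, 2.987]
contact_force: [-0.4, 0.4, -1.7]
opening: 0.201
grasp_force: 39.7
```

arm_command --deltas '[{"hand":0,"tx":0,"ty":0,"tz":1,"wx":0,"wy":0,"wz":0},{"hand":40,"tx":0,"ty":0,"tz":0,"wx":0,"wy":0,"wz":0},{"hand":40,"tx":0,"ty":0,"tz":0,"wx":0,"wy":0,"wz":0},{"hand":40,"tx":0,"ty":0,"tz":-30,"wx":0,"wy":0,"wz":0},{"hand":40,"tx":0,"ty":0,"tz":-60,"wx":0,"wy":0,"wz":0},{"hand":40,"tx":50,"ty":0,"tz":0,"wx":0,"wy":0,"wz":0},{"hand":40,"tx":50,"ty":0,"tz":0,"wx":0,"wy":0,"wz":0},{"hand":40,"tx":0,"ty":0,"tz":0,"wx":0,"wy":0,"wz":0}]'

```text
clock: 12.92
eef_pos: [531.9, 88.3, 98.5]
tcp_rot: [-3.141, -0.003, 2.988]
contact_force: [0.1, 0.1, -0.5]
opening: 0.467
grasp_force: 0.0
```

```bash
cat >> h.py <<'E'
def mods(d,zt=20,amin=400):
    """screw-dot free: low-saturation blobs near module size, outline taken at half block height"""
    im=d['image'];hsv=cv2.cvtColor(im,cv2.COLOR_RGB2HSV)
    m=(hsv[...,1]<95).astype(np.uint8)*255
    m=cv2.morphologyEx(cv2.morphologyEx(m,3,np.ones((3,3))),2,np.ones((5,5)))
    for c in cv2.findContours(m,0,2)[0]:
        bx=cv2.boxPoints(cv2.minAreaRect(c));W=onz(d,bx,10)[:,:2];e=[W[1]-W[0],W[2]-W[1]]
        if np.linalg.norm(e[0])<np.linalg.norm(e[1]): e=e[::-1]
        L=[np.linalg.norm(k) for k in e]
        if 65<L[0]<100 and 38<L[1]<60: print('blob',bx.mean(0).round(0),'world',W.mean(0).round(1),'yaw',round((ang(e[0])+np.pi/2)%np.pi-np.pi/2,3),np.round(L,0))
E
python3 - <<'E'
from h import *
d=grab('wrist','w4');rel(450.5,-5,60,np.pi+.2);mods(d);mods(grab('top'))
E
```

```text
tx 68.8 ty -105.2 tz 38.9 | then wz -0.354 tilt [3.1415e+00 2.0000e-04] t 12.975 pos [534.6  88.4  98.9] yaw 2.988
blob [172. 111.] world [449.9  -8. ] yaw 0.214 [81. 53.]
blob [297. 241.] world [452.2  -4.9] yaw 0.178 [80. 45.]
blob [321. 237.] world [458.5 -83.4] yaw -0.272 [79. 45.]
blob [631. 206.] world [  467.9 -1093.8] yaw -0.284 [68. 52.]
blob [466. 110.] world [ 850.6 -622.1] yaw 1.478 [66. 57.]
blob [138.   6.] world [1377.5  520. ] yaw 1.483 [78. 57.]
```

View pics/w4.png

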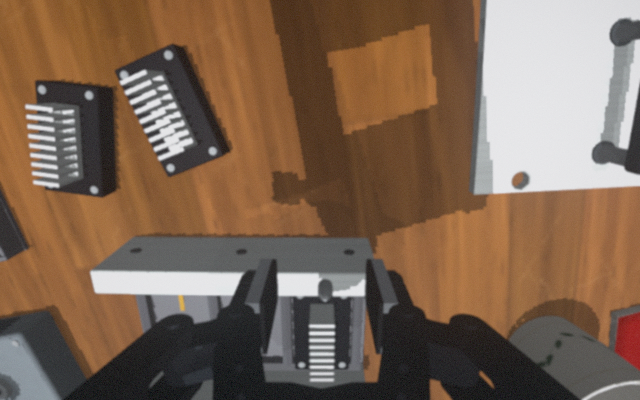

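Module 1 is in pocket 3. The middle module is unchanged, so I'll pick it.

arm_command --deltas '[{"hand":45,"tx":23,"ty":-35,"tz":13,"wx":0,"wy":0,"wz":0},{"hand":45,"tx":23,"ty":-35,"tz":13,"wx":0,"wy":0,"wz":0},{"hand":45,"tx":23,"ty":-35,"tz":13,"wx":0,"wy":0,"wz":0},{"hand":45,"tx":0,"ty":0,"tz":0,"wx":0,"wy":0,"wz":-0.177},{"hand":45,"tx":0,"ty":0,"tz":0,"wx":0,"wy":0,"wz":-0.177},{"hand":45,"tx":0,"ty":0,"tz":0,"wx":0,"wy":0,"wz":0}]'

```text
clock: 13.78
eef_pos: [452.8, -5.3, 59.6]
tcp_rot: [-3.141, 0.001, -2.944]
contact_force: [0.2, -0.4, 0.5]
opening: 0.523
grasp_force: 0.0
```

Run:
```python
from h import *
d=grab('wrist');rel(450.5,-5,-2,np.pi+.2);mods(d)
```

```text
tx 2.0 ty 0.6 tz 61.6 | then wz -0.005 tilt [-3.1413e+00  9.0000e-04] t 13.825 pos [452.5  -5.2  59.6] yaw -2.947
blob [322. 216.] world [453.2  -5.3] yaw 0.232 [88. 46.]
blob [199. 203.] world [460.4 -87.5] yaw -0.354 [93. 48.]
```

arm_command --deltas '[{"hand":45,"tx":1.5,"ty":0.5,"tz":40,"wx":0,"wy":0,"wz":-0.005},{"hand":45,"tx":0,"ty":0,"tz":21.5,"wx":0,"wy":0,"wz":0},{"hand":0,"tx":0,"ty":0,"tz":0,"wx":0,"wy":0,"wz":0},{"hand":0,"tx":0,"ty":0,"tz":0,"wx":0,"wy":0,"wz":0},{"hand":0,"tx":0,"ty":0,"tz":0,"wx":0,"wy":0,"wz":0}]'

```text
clock: 14.45
eef_pos: [450.5, -4.8, -1.2]
tcp_rot: [-3.141, 0.001, -2.938]
contact_force: [0.2, -0.1, -1.9]
opening: 0.198
grasp_force: 42.2
```

arm_command --deltas '[{"hand":0,"tx":0,"ty":0,"tz":-50,"wx":0,"wy":0,"wz":0},{"hand":0,"tx":0,"ty":0,"tz":-50,"wx":0,"wy":0,"wz":0},{"hand":0,"tx":0,"ty":0,"tz":0,"wx":0,"wy":0,"wz":0.178},{"hand":0,"tx":0,"ty":0,"tz":0,"wx":0,"wy":0,"wz":0.178}]'

```text
clock: 14.95
eef_pos: [450.5, -4.8, 99.6]
tcp_rot: [3.141, 0.003, 2.983]
contact_force: [-0.3, 0.2, -2.6]
opening: 0.202
grasp_force: 42.3
```

Run:
```python
from h import *
rel(624.7,13.4,9,np.pi-.156); d=grab('wrist');im=d['image'];s=r.sense();p=s['eef_pos']
print(s['opening'],s['grasp_force'],proj(d,[p+[-34,-17,22],p+[-34,17,22]]).round(0))
```

```text
tx -169.2 ty 45.4 tz 90.6 | then wz -0.002 tilt [3.1411e+00 3.1000e-03] t 14.95 pos [450.5  -4.8  99.6] yaw 2.983
0.19939643416744599 42.284390330314636 [[272. 209.]
 [349. 197.]]
```

arm_command --deltas '[{"hand":0,"tx":-56.4,"ty":15.1,"tz":0,"wx":0,"wy":0,"wz":0},{"hand":0,"tx":-56.4,"ty":15.1,"tz":0,"wx":0,"wy":0,"wz":0},{"hand":0,"tx":-56.4,"ty":15.1,"tz":0,"wx":0,"wy":0,"wz":0},{"hand":0,"tx":0,"ty":0,"tz":0,"wx":0,"wy":0,"wz":0}]'

```text
clock: 15.5
eef_pos: [628.0, 14.9, 98.4]
tcp_rot: [3.141, 0.004, 2.993]
contact_force: [-1.2, -0.1, -1.7]
opening: 0.202
grasp_force: 42.2
```

```bash
cat >> h.py <<'E'
def held(d):
    g=d['image'].max(2).astype(float)
    for c0 in (266,345):
        q=g[188:220,c0:c0+32]; m=((q>110)*255).astype(np.uint8)
        n,_,st,ce=cv2.connectedComponentsWithStats(m)
        print('screw',[(ce[i]+[c0,188]).round(1).tolist()+[int(st[i,4])] for i in range(1,n) if st[i,4]>15],end=' ')
    print('(first module: (282,204),(360,204))')
E
python3 - <<'E'
from h import *
d=grab('wrist');held(d);rel(624.7,13.4,9,np.pi-.156)
E
```

```text
screw [[267.2, 204.0, 105], [281.6, 204.0, 104]] screw [[359.7, 203.7, 113]] (first module: (282,204),(360,204))
tx 0.1 ty -1.3 tz 88.8 | then wz 0.007 tilt [3.1415e+00 4.0000e-04] t 15.55 pos [625.   14.6  97.8] yaw 2.992
```

arm_command --deltas '[{"hand":0,"tx":0,"ty":-1.2,"tz":40,"wx":0,"wy":0,"wz":0.005},{"hand":0,"tx":0,"ty":0,"tz":29,"wx":0,"wy":0,"wz":0},{"hand":0,"tx":0,"ty":0,"tz":6,"wx":0,"wy":0,"wz":0},{"hand":0,"tx":0,"ty":0,"tz":5,"wx":0,"wy":0,"wz":0},{"hand":0,"tx":0,"ty":0,"tz":4,"wx":0,"wy":0,"wz":0},{"hand":0,"tx":0,"ty":0,"tz":3,"wx":0,"wy":0,"wz":0},{"hand":0,"tx":0,"ty":0,"tz":1.5,"wx":0,"wy":0,"wz":0}]'

```text
clock: 16.42
eef_pos: [623.8, 13.3, 9.8]
tcp_rot: [3.142, 0.001, 2.985]
contact_force: [-0.4, -0.9, -0.6]
opening: 0.202
grasp_force: 42.2
```

arm_command --deltas '[{"hand":0,"tx":0,"ty":0,"tz":1,"wx":0,"wy":0,"wz":0},{"hand":38,"tx":0,"ty":0,"tz":0,"wx":0,"wy":0,"wz":0},{"hand":38,"tx":0,"ty":0,"tz":0,"wx":0,"wy":0,"wz":0},{"hand":38,"tx":0,"ty":0,"tz":-30,"wx":0,"wy":0,"wz":0},{"hand":38,"tx":0,"ty":0,"tz":-60,"wx":0,"wy":0,"wz":0},{"hand":38,"tx":37.7,"ty":-30.5,"tz":0,"wx":0,"wy":0,"wz":0},{"hand":45,"tx":37.7,"ty":-30.5,"tz":0,"wx":0,"wy":0,"wz":0},{"hand":45,"tx":37.7,"ty":-30.5,"tz":0,"wx":0,"wy":0,"wz":0}]'

```text
clock: 17.42
eef_pos: [496.5, -60.0, 98.9]
tcp_rot: [-3.142, 0.001, 2.985]
contact_force: [-0.2, -0.3, 0.1]
opening: 0.523
grasp_force: 0.0
```

arm_command --deltas '[{"hand":45,"tx":37.7,"ty":-30.5,"tz":0,"wx":0,"wy":0,"wz":0},{"hand":45,"tx":0,"ty":0,"tz":39,"wx":0,"wy":0,"wz":0.139},{"hand":45,"tx":0,"ty":0,"tz":0,"wx":0,"wy":0,"wz":0}]'

```text
clock: 17.8
eef_pos: [453.8, -83.7, 58.4]
tcp_rot: [-3.141, -0.003, 2.846]
contact_force: [0.2, 0.6, 0.6]
opening: 0.524
grasp_force: 0.0
```

Run:
```python
from h import *
d=grab('wrist');mods(d);rel(456.2,-83.6,-1.5,np.pi-.296)
t=grab('top');mods(t)
```

```text
blob [323. 224.] world [460.1 -85.1] yaw -0.261 [89. 46.]
tx -1.0 ty 0.3 tz 60.9 | then wz 0.003 tilt [-3.1415e+00 -1.7000e-03] t 17.85 pos [455.2 -83.6  59.4] yaw 2.848
blob [631. 206.] world [  467.9 -1093.8] yaw -0.284 [68. 52.]
blob [212. 175.] world [696.7 258.9] yaw -0.77 [73. 39.]
blob [262. 147.] world [780.   87.7] yaw 0.737 [69. 53.]
blob [465. 111.] world [ 848.8 -620. ] yaw 1.478 [69. 53.]
blob [138.   6.] world [1377.4  518.1] yaw 1.483 [82. 57.]
```

arm_command --deltas '[{"hand":45,"tx":-1.8,"ty":0.3,"tz":40,"wx":0,"wy":0,"wz":0.003},{"hand":45,"tx":0,"ty":0,"tz":20.8,"wx":0,"wy":0,"wz":0},{"hand":0,"tx":0,"ty":0,"tz":0,"wx":0,"wy":0,"wz":0},{"hand":0,"tx":0,"ty":0,"tz":0,"wx":0,"wy":0,"wz":0},{"hand":0,"tx":0,"ty":0,"tz":0,"wx":0,"wy":0,"wz":0}]'

```text
clock: 18.52
eef_pos: [458.4, -84.0, -0.2]
tcp_rot: [3.141, 0.002, 2.843]
contact_force: [-0.2, 0.6, -1.8]
opening: 0.202
grasp_force: 39.1
```

arm_command --deltas '[{"hand":0,"tx":0,"ty":0,"tz":-50,"wx":0,"wy":0,"wz":0},{"hand":0,"tx":0,"ty":0,"tz":-50,"wx":0,"wy":0,"wz":0},{"hand":0,"tx":0,"ty":0,"tz":0,"wx":0,"wy":0,"wz":-0.139},{"hand":0,"tx":0,"ty":0,"tz":0,"wx":0,"wy":0,"wz":0}]'

```text
clock: 19.02
eef_pos: [457.8, -84.0, 99.8]
tcp_rot: [-3.142, 0.002, 2.981]
contact_force: [1.2, -0.8, -2.4]
opening: 0.198
grasp_force: 39.6
```

Run:
```python
from h import *
d=grab('wrist');held(d);rel(624.7-9.3,13.4-59.3,9,np.pi-.156)
```

```text
screw [[267.9, 204.4, 149], [281.9, 197.9, 144]] screw [[374.7, 205.0, 112], [359.7, 197.8, 153]] (first module: (282,204),(360,204))
tx -149.8 ty 63.1 tz 90.1 | then wz -0.006 tilt [-3.1416e+00  7.0000e-04] t 19.075 pos [457.4 -83.9  99.1] yaw 2.979
```

arm_command --deltas '[{"hand":0,"tx":-50.8,"ty":21,"tz":0,"wx":0,"wy":0,"wz":-0.006},{"hand":0,"tx":-50.8,"ty":21,"tz":0,"wx":0,"wy":0,"wz":0},{"hand":0,"tx":-50.8,"ty":21,"tz":0,"wx":0,"wy":0,"wz":0},{"hand":0,"tx":0,"ty":0,"tz":0,"wx":0,"wy":0,"wz":0}]'

```text
clock: 19.58
eef_pos: [620.8, -44.4, 97.7]
tcp_rot: [3.141, 0.001, 2.986]
contact_force: [-1.3, -0.4, -1.7]
opening: 0.203
grasp_force: 39.5
```

Run:
```python
from h import *
d=grab('wrist');held(d);rel(624.7-9.3+2.7,13.4-59.3-.4,9,np.pi-.156)
```

```text
screw [[267.7, 204.5, 136], [281.9, 197.7, 134]] screw [[359.8, 197.9, 145]] (first module: (282,204),(360,204))
tx -0.2 ty -1.5 tz 88.3 | then wz 0.001 tilt [-3.1414e+00 -1.7000e-03] t 19.625 pos [618.1 -44.8  97.3] yaw 2.987
```

arm_command --deltas '[{"hand":0,"tx":0,"ty":-1.4,"tz":40,"wx":0,"wy":0,"wz":0},{"hand":0,"tx":0,"ty":0,"tz":28.5,"wx":0,"wy":0,"wz":0},{"hand":0,"tx":0,"ty":0,"tz":6,"wx":0,"wy":0,"wz":0},{"hand":0,"tx":0,"ty":0,"tz":5,"wx":0,"wy":0,"wz":0},{"hand":0,"tx":0,"ty":0,"tz":4,"wx":0,"wy":0,"wz":0},{"hand":0,"tx":0,"ty":0,"tz":3,"wx":0,"wy":0,"wz":0},{"hand":0,"tx":0,"ty":0,"tz":1.5,"wx":0,"wy":0,"wz":0}]'

```text
clock: 20.5
eef_pos: [617.7, -46.8, 11.0]
tcp_rot: [3.142, 0.001, 2.988]
contact_force: [-0.9, 0.0, -0.8]
opening: 0.201
grasp_force: 39.5
```

arm_command --deltas '[{"hand":0,"tx":0,"ty":0,"tz":1.5,"wx":0,"wy":0,"wz":0},{"hand":38,"tx":0,"ty":0,"tz":0,"wx":0,"wy":0,"wz":0},{"hand":38,"tx":0,"ty":0,"tz":0,"wx":0,"wy":0,"wz":0},{"hand":38,"tx":0,"ty":0,"tz":-30,"wx":0,"wy":0,"wz":0},{"hand":38,"tx":0,"ty":0,"tz":-60,"wx":0,"wy":0,"wz":0},{"hand":38,"tx":26.6,"ty":47.3,"tz":-10,"wx":0,"wy":0,"wz":0},{"hand":50,"tx":26.6,"ty":47.3,"tz":-10,"wx":0,"wy":0,"wz":0},{"hand":50,"tx":26.6,"ty":47.3,"tz":-10,"wx":0,"wy":0,"wz":0}]'

```text
clock: 21.5
eef_pos: [559.9, 107.0, 129.8]
tcp_rot: [3.141, 0.001, 2.987]
contact_force: [1.1, 0.3, -0.5]
opening: 0.587
grasp_force: 0.0
```

arm_command --deltas '[{"hand":50,"tx":26.6,"ty":47.3,"tz":0,"wx":0,"wy":0,"wz":0},{"hand":50,"tx":26.6,"ty":47.3,"tz":0,"wx":0,"wy":0,"wz":0},{"hand":50,"tx":26.6,"ty":47.3,"tz":0,"wx":0,"wy":0,"wz":0},{"hand":50,"tx":26.6,"ty":47.3,"tz":0,"wx":0,"wy":0,"wz":-0.053},{"hand":50,"tx":0,"ty":0,"tz":0,"wx":0,"wy":0,"wz":0}]'

```text
clock: 22.12
eef_pos: [483.0, 312.2, 129.3]
tcp_rot: [3.141, 0.0, 3.045]
contact_force: [0.4, -0.1, -0.5]
opening: 0.584
grasp_force: 0.0
```

Run:
```python
from h import *
d=grab('wrist','w5');a=cv2.cvtColor(d['image'],cv2.COLOR_RGB2BGR)
t=grab('top')['image'][150:220,245:330,::-1];s=grab('scene')['image'][160:225,255:340,::-1]
f=lambda q:cv2.resize(q,(320,200),interpolation=cv2.INTER_CUBIC)
cv2.imwrite('pics/c7.png',np.vstack([a,np.hstack([f(t),f(s)])]))
rel(485,309,57,np.pi-.103)
```

```text
tx -0.6 ty 0.6 tz 72.1 | then wz 0.002 tilt [-3.1412  0.    ] t 22.275 pos [484.3 308.5 129.1] yaw 3.041
```

View pics/c7.png

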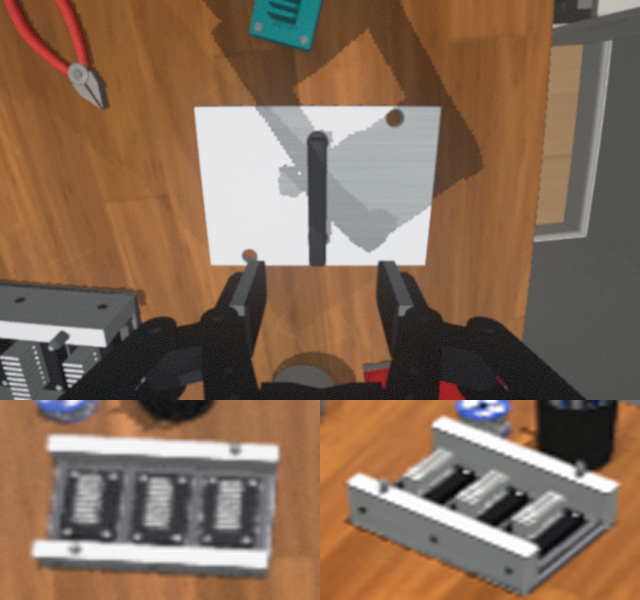

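All three modules are seated in the pockets. The cover plate is centred under the tool, with corners at (194,107), (441,107), (425,265) and (211,265).

Run:
```python
from h import *
d=imaging.grab_frame('wrist')
W=onz(d,[(194,107),(441,107),(425,265),(211,265)],10)[:,:2]
print(W.round(1).tolist(),'c',W.mean(0).round(1),'yaw',[round(ang(v)-np.pi/2,3) for v in (W[1]-W[0],W[2]-W[3])],np.linalg.norm(W[1]-W[0]),np.linalg.norm(W[2]-W[1]))
print('hole',onz(d,[(395,118)],10),'bar',onz(d,[(318,135),(317.5,262)],52).round(1).tolist())
```

```text
[[405.8, 214.1], [425.6, 409.5], [565.0, 395.5], [545.2, 200.0]] c [485.4 304.8] yaw [-0.101, -0.101] 196.40864436851737 140.06521394109618
hole [[430.75658691 372.56026067  10.        ]] bar [[433.0, 310.8, 52.0], [529.9, 300.3, 52.0]]
```

arm_command --deltas '[{"hand":50,"tx":-1.5,"ty":-3.6,"tz":50,"wx":0,"wy":0,"wz":0},{"hand":50,"tx":0,"ty":0,"tz":50,"wx":0,"wy":0,"wz":0},{"hand":50,"tx":0,"ty":0,"tz":26,"wx":0,"wy":0,"wz":0},{"hand":0,"tx":0,"ty":0,"tz":0,"wx":0,"wy":0,"wz":0},{"hand":0,"tx":0,"ty":0,"tz":0,"wx":0,"wy":0,"wz":0},{"hand":0,"tx":0,"ty":0,"tz":0,"wx":0,"wy":0,"wz":0}]' --squeeze 80

```text
clock: 23.08
eef_pos: [486.3, 305.3, 4.5]
tcp_rot: [3.141, 0.002, 3.04]
contact_force: [0.7, -1.9, -0.9]
opening: 0.147
grasp_force: 78.4
```

Run:
```python
from h import *
rel(624.7,13.4,125,np.pi-.156);s=r.sense();print(s['opening'],s['grasp_force'],s['contact_force'])
```

```text
tx -167.2 ty -276.5 tz -120.5 | then wz 0.055 tilt [3.1406e+00 1.5000e-03] t 23.075 pos [486.3 305.3   4.5] yaw 3.04
0.1473228465345989 78.44402074813843 [ 0.72188493 -1.92656905 -0.93572971]
```

arm_command --deltas '[{"hand":0,"tx":0,"ty":0,"tz":-30,"wx":0,"wy":0,"wz":0},{"hand":0,"tx":0,"ty":0,"tz":-45,"wx":0,"wy":0,"wz":0},{"hand":0,"tx":0,"ty":0,"tz":-45,"wx":0,"wy":0,"wz":0},{"hand":0,"tx":-20.9,"ty":-34.5,"tz":0,"wx":0,"wy":0,"wz":0},{"hand":0,"tx":-20.9,"ty":-34.5,"tz":0,"wx":0,"wy":0,"wz":0},{"hand":0,"tx":-20.9,"ty":-34.5,"tz":0,"wx":0,"wy":0,"wz":0},{"hand":0,"tx":-20.9,"ty":-34.5,"tz":0,"wx":0,"wy":0,"wz":0},{"hand":0,"tx":-20.9,"ty":-34.5,"tz":0,"wx":0,"wy":0,"wz":0}]'

```text
clock: 24.08
eef_pos: [572.4, 121.8, 124.0]
tcp_rot: [3.141, 0.001, 3.041]
contact_force: [0.8, -0.1, -4.7]
opening: 0.144
grasp_force: 79.0
```

arm_command --deltas '[{"hand":0,"tx":-20.9,"ty":-34.5,"tz":0,"wx":0,"wy":0,"wz":0},{"hand":0,"tx":-20.9,"ty":-34.5,"tz":0,"wx":0,"wy":0,"wz":0},{"hand":0,"tx":-20.9,"ty":-34.5,"tz":0,"wx":0,"wy":0,"wz":0.055},{"hand":0,"tx":0,"ty":0,"tz":0,"wx":0,"wy":0,"wz":0},{"hand":0,"tx":0,"ty":0,"tz":0,"wx":0,"wy":0,"wz":0}]'

```text
clock: 24.7
eef_pos: [623.4, 13.9, 123.4]
tcp_rot: [3.141, -0.0, 2.986]
contact_force: [-1.0, 0.6, -5.7]
opening: 0.147
grasp_force: 79.1
```

```bash
cat >> h.py <<'E'
def coverpix(d):
    im=d['image'];hsv=cv2.cvtColor(im,cv2.COLOR_RGB2HSV)
    m=((hsv[...,1]<40)&(hsv[...,2]>110)).astype(np.uint8)*255
    m=cv2.morphologyEx(m,2,np.ones((5,5)))
    cs=sorted(cv2.findContours(m,0,2)[0],key=cv2.contourArea)[-2:]
    for c in cs:
        a=cv2.approxPolyDP(c,6,True).reshape(-1,2);print(cv2.contourArea(c),a.tolist())
E
python3 - <<'E'
from h import *
d=grab('wrist','w6');coverpix(d)
s=r.sense();print(s['opening'],s['grasp_force'],s['contact_force'],s['wrist_torque']);rel(624.7,13.4,64,np.pi-.156)
p=s['eef_pos'];y=s['tcp_rot'][2]-np.pi;R=np.array([[np.cos(y),-np.sin(y)],[np.sin(y),np.cos(y)]])
q=np.array([[-70,98],[-70,-98],[70,98],[70,-98],[-61,62]])@R.T+p[:2]
print(proj(d,np.c_[q,np.full(5,p[2]-4+10)]).round(0).tolist())
E
```

```text
8270.0 [[78, 208], [0, 225], [1, 278], [36, 269], [49, 256], [70, 270], [65, 288], [52, 289], [42, 306], [24, 314], [31, 328], [124, 312]]
73142.5 [[107, 113], [151, 348], [215, 311], [238, 319], [260, 313], [275, 272], [302, 256], [302, 167], [319, 152], [340, 166], [340, 256], [368, 273], [383, 314], [404, 319], [427, 311], [491, 348], [534, 113]]
0.14616568800493748 79.11949038505554 [-0.12598099 -0.22018802 -5.55543386] [-0.05494018  0.03457243 -0.02428677]
tx -1.5 ty -0.8 tz 59.4 | then wz 0.001 tilt [ 3.1414e+00 -5.0000e-04] t 24.75 pos [623.3  14.4 123.4] yaw 2.986
[[538.0, 117.0], [109.0, 117.0], [491.0, 363.0], [156.0, 364.0], [459.0, 136.0]]
```

The cover hangs level. I'll nudge it by the observed offset and lower it to just above the pins.

arm_command --deltas '[{"hand":0,"tx":-3,"ty":0.5,"tz":25,"wx":0,"wy":0,"wz":0},{"hand":0,"tx":0,"ty":0,"tz":13,"wx":0,"wy":0,"wz":0},{"hand":0,"tx":0,"ty":0,"tz":0,"wx":0,"wy":0,"wz":0},{"hand":0,"tx":0,"ty":0,"tz":0,"wx":0,"wy":0,"wz":0}]'

```text
clock: 25.25
eef_pos: [627.2, 14.2, 85.8]
tcp_rot: [3.141, 0.001, 2.986]
contact_force: [-0.8, -0.0, -4.7]
opening: 0.144
grasp_force: 79.0
```

Run:
```python
from h import *
d=grab('wrist','w7');coverpix(d);s=r.sense();rel(624.7,13.4,64,np.pi-.156)
p=s['eef_pos'];y=s['tcp_rot'][2]-np.pi;R=np.array([[np.cos(y),-np.sin(y)],[np.sin(y),np.cos(y)]])
W=onz(d,[(107,113),(534,113)],p[2]+6)
q=np.array([[-61,62]])@R.T+p[:2];h=proj(d,[[*q[0],p[2]+6]])[0];print(h)
x,yy=h.round().astype(int);g=cv2.cvtColor(d['image'],cv2.COLOR_RGB2GRAY)[yy-24:yy+24:2,x-26:x+26:2]
for row in g: print(' '.join('%3d'%v for v in row))
```

```text
7519.0 [[41, 221], [0, 229], [0, 277], [24, 278], [36, 295], [30, 310], [12, 310], [0, 352], [97, 336]]
73490.0 [[107, 113], [151, 348], [212, 312], [238, 319], [260, 313], [275, 272], [302, 256], [302, 167], [318, 152], [340, 166], [340, 256], [368, 273], [383, 314], [404, 319], [427, 311], [491, 348], [534, 113]]
tx 2.6 ty -1.1 tz 22.0 | then wz 0.001 tilt [3.1414e+00 1.0000e-03] t 25.3 pos [627.5  14.1  86. ] yaw 2.986
[457.9197272  136.82412279]
230 231 230 231 229 230 230 229 230 229 229 227 226 224 225 225 229 228 228 228 228 227 228 228 226 226
230 230 230 230 229 230 232 230 229 224 214 201 197 178 159 185 216 225 229 230 230 229 228 229 229 229
230 230 231 230 230 230 229 225 216 210 184 158 152 136 113 129 172 200 219 229 230 230 229 229 231 229
229 229 230 229 230 231 224 205 218 229 217 155 154 149 127 105 108 162 203 219 227 230 229 229 230 229
230 229 230 230 230 229 198 160 222 230 219 153 148 147 147 117  96 107 168 210 224 230 230 229 230 230
229 230 230 230 231 218 159 111 182 210 184 153 153 152 154 136 107 100 120 195 220 229 229 230 230 230
231 230 230 232 226 20
[... 1149 characters left out ...]
 168 158 150 141 136 139 139 150 154 164 171 167 171 166 167 167 169 165 170
175 174 172 173 172 174 171 173 169 168 163 164 162 168 166 170 169 170 169 171 170 169 167 166 165 168
170 171 167 170 170 170 168 170 168 172 169 169 170 171 167 169 168 169 169 167 170 169 168 169 167 168
166 167 169 166 166 168 169 167 169 166 168 169 168 167 167 169 166 168 166 167 169 170 166 167 169 167
167 168 168 170 167 169 170 170 170 171 169 168 166 170 167 167 168 169 170 167 170 169 166 171 170 169
171 172 167 172 171 169 169 169 171 167 169 173 170 169 169 173 172 168 168 171 168 170 170 169 166 168
167 164 168 165 166 167 168 164 167 169 165 166 169 166 168 165 169 164 165 165 166 166 163 166 166 167
```

The hole centre at about (456,131) maps to (574.2, 84.3), and the pin measures (574.1, 84.1). They are aligned, so I'll lower it.

arm_command --deltas '[{"hand":0,"tx":0,"ty":0,"tz":4,"wx":0,"wy":0,"wz":0},{"hand":0,"tx":0,"ty":0,"tz":4,"wx":0,"wy":0,"wz":0},{"hand":0,"tx":0,"ty":0,"tz":3,"wx":0,"wy":0,"wz":0},{"hand":0,"tx":0,"ty":0,"tz":2,"wx":0,"wy":0,"wz":0}]'

```text
clock: 25.8
eef_pos: [626.9, 13.8, 71.9]
tcp_rot: [-3.142, -0.0, 2.986]
contact_force: [-0.3, -0.3, -5.0]
opening: 0.147
grasp_force: 79.1
```

arm_command --deltas '[{"hand":0,"tx":0,"ty":0,"tz":2,"wx":0,"wy":0,"wz":0},{"hand":0,"tx":0,"ty":0,"tz":2,"wx":0,"wy":0,"wz":0}]'

```text
clock: 26.05
eef_pos: [627.0, 13.8, 68.1]
tcp_rot: [3.142, 0.0, 2.986]
contact_force: [-0.4, 0.5, -4.2]
opening: 0.142
grasp_force: 79.1
```

arm_command --deltas '[{"hand":0,"tx":0,"ty":0,"tz":1.5,"wx":0,"wy":0,"wz":0},{"hand":0,"tx":0,"ty":0,"tz":1.5,"wx":0,"wy":0,"wz":0}]'

```text
clock: 26.3
eef_pos: [627.0, 13.9, 65.1]
tcp_rot: [-3.142, 0.0, 2.986]
contact_force: [-0.2, 0.2, -5.4]
opening: 0.142
grasp_force: 79.1
```

No contact with the pins. Lowering it to rest.

arm_command --deltas '[{"hand":0,"tx":0,"ty":0,"tz":0.7,"wx":0,"wy":0,"wz":0},{"hand":0,"tx":0,"ty":0,"tz":0.5,"wx":0,"wy":0,"wz":0}]'

```text
clock: 26.55
eef_pos: [627.0, 13.9, 64.5]
tcp_rot: [3.142, -0.0, 2.986]
contact_force: [-3.6, 0.2, 5.7]
opening: 0.141
grasp_force: 80.3
```

arm_command --deltas '[{"hand":0,"tx":0,"ty":0,"tz":0.4,"wx":0,"wy":0,"wz":0},{"hand":0,"tx":0,"ty":0,"tz":0,"wx":0,"wy":0,"wz":0}]'

```text
clock: 26.8
eef_pos: [626.9, 13.8, 64.5]
tcp_rot: [3.142, 0.0, 2.986]
contact_force: [-4.4, -0.3, 6.2]
opening: 0.145
grasp_force: 80.7
```

The cover rests flush. Releasing it and going over the knob.

arm_command --deltas '[{"hand":45,"tx":0,"ty":0,"tz":0,"wx":0,"wy":0,"wz":0},{"hand":45,"tx":0,"ty":0,"tz":0,"wx":0,"wy":0,"wz":0},{"hand":45,"tx":0,"ty":0,"tz":-30,"wx":0,"wy":0,"wz":0},{"hand":45,"tx":0,"ty":0,"tz":-45,"wx":0,"wy":0,"wz":0},{"hand":60,"tx":-13.3,"ty":-55.9,"tz":0,"wx":0,"wy":0,"wz":0},{"hand":60,"tx":-13.3,"ty":-55.9,"tz":0,"wx":0,"wy":0,"wz":0},{"hand":60,"tx":-13.3,"ty":-55.9,"tz":0,"wx":0,"wy":0,"wz":0},{"hand":60,"tx":-13.3,"ty":-55.9,"tz":0,"wx":0,"wy":0,"wz":0}]'

```text
clock: 27.8
eef_pos: [645.2, -217.2, 138.8]
tcp_rot: [-3.141, 0.001, 2.986]
contact_force: [-0.6, 0.7, -0.1]
opening: 0.702
grasp_force: 0.0
```

arm_command --deltas '[{"hand":60,"tx":0,"ty":0,"tz":0,"wx":0,"wy":0,"wz":0}]'

```text
clock: 27.92
eef_pos: [645.1, -219.5, 138.5]
tcp_rot: [-3.141, 0.001, 2.982]
contact_force: [0.4, 0.1, -0.4]
opening: 0.701
grasp_force: 0.0
```

```bash
cat >> h.py <<'E'
def knob(d,z=76):
    g=cv2.cvtColor(d['image'],cv2.COLOR_RGB2GRAY);m=(g<45).astype(np.uint8)*255;m[240:]=0
    m=cv2.morphologyEx(m,2,np.ones((3,3)))
    for c in cv2.findContours(m,0,2)[0]:
        if 400<cv2.contourArea(c)<9000:
            (u,v),rad=cv2.minEnclosingCircle(c);print('dark',(round(u),round(v)),round(rad,1),cv2.boundingRect(c),cv2.contourArea(c),onz(d,[(u,v)],z).round(1)[0])
E
python3 - <<'E'
from h import *
d=grab('wrist','w8');knob(d);print(proj(d,[[645,-215,76]]));rel(645,-215,26,3.0)
c=cv2.HoughCircles(cv2.medianBlur(cv2.cvtColor(d['image'],cv2.COLOR_RGB2GRAY),5),cv2.HOUGH_GRADIENT,1,40,param1=80,param2=20,minRadius=16,maxRadius=45);print(None if c is None else c[0].round(0).tolist())
E
```

```text
[[328.59866637 210.87924583]]
tx 0.1 ty 2.2 tz 112.3 | then wz -0.017 tilt [3.1416e+00 3.0000e-04] t 27.975 pos [ 644.8 -217.2  138.3] yaw 2.983
[[172.0, 232.0, 38.0], [128.0, 252.0, 41.0], [46.0, 242.0, 44.0], [322.0, 212.0, 20.0], [368.0, 326.0, 26.0], [602.0, 344.0, 29.0], [556.0, 276.0, 38.0], [274.0, 348.0, 19.0]]
```

A circle at (322,212) matches the cap, and the tool is centred over it. Descending to grip.

arm_command --deltas '[{"hand":60,"tx":0,"ty":0,"tz":50,"wx":0,"wy":0,"wz":0},{"hand":60,"tx":0,"ty":0,"tz":40,"wx":0,"wy":0,"wz":0},{"hand":60,"tx":0,"ty":0,"tz":20,"wx":0,"wy":0,"wz":0},{"hand":60,"tx":0,"ty":0,"tz":0,"wx":0,"wy":0,"wz":0}]'

```text
clock: 28.48
eef_pos: [644.2, -214.2, 27.5]
tcp_rot: [3.141, -0.002, 2.987]
contact_force: [0.4, 1.1, 0.1]
opening: 0.698
grasp_force: 0.0
```

arm_command --deltas '[{"hand":0,"tx":0,"ty":0,"tz":0,"wx":0,"wy":0,"wz":0},{"hand":0,"tx":0,"ty":0,"tz":0,"wx":0,"wy":0,"wz":0},{"hand":0,"tx":0,"ty":0,"tz":0,"wx":0,"wy":0,"wz":0}]' --squeeze 40

```text
clock: 28.85
eef_pos: [645.9, -218.5, 31.4]
tcp_rot: [-3.138, 0.004, 2.986]
contact_force: [-4.8, -12.0, 4.7]
opening: 0.339
grasp_force: 39.5
```

arm_command --deltas '[{"hand":0,"tx":0,"ty":0,"tz":0,"wx":0,"wy":0,"wz":0},{"hand":0,"tx":0,"ty":0,"tz":0,"wx":0,"wy":0,"wz":0}]'

```text
clock: 29.1
eef_pos: [645.9, -218.5, 31.4]
tcp_rot: [-3.138, 0.004, 2.986]
contact_force: [-3.8, -10.4, 5.1]
opening: 0.331
grasp_force: 39.5
```

arm_command --deltas '[{"hand":0,"tx":0,"ty":0,"tz":-3,"wx":0,"wy":0,"wz":0},{"hand":0,"tx":0,"ty":0,"tz":-3,"wx":0,"wy":0,"wz":0}]'

```text
clock: 29.35
eef_pos: [645.9, -218.4, 36.4]
tcp_rot: [-3.138, 0.004, 2.986]
contact_force: [-2.0, -12.8, -1.9]
opening: 0.334
grasp_force: 39.8
```

arm_command --deltas '[{"hand":0,"tx":0,"ty":0,"tz":-3,"wx":0,"wy":0,"wz":0},{"hand":0,"tx":0,"ty":0,"tz":-3,"wx":0,"wy":0,"wz":0}]'

```text
clock: 29.6
eef_pos: [645.9, -218.4, 42.7]
tcp_rot: [-3.138, 0.004, 2.986]
contact_force: [-2.4, -12.2, -0.1]
opening: 0.335
grasp_force: 39.9
```

arm_command --deltas '[{"hand":0,"tx":0,"ty":0,"tz":-2,"wx":0,"wy":0,"wz":0},{"hand":0,"tx":0,"ty":0,"tz":0,"wx":0,"wy":0,"wz":0}]'

```text
clock: 29.85
eef_pos: [645.9, -218.4, 45.1]
tcp_rot: [-3.138, 0.004, 2.986]
contact_force: [-2.7, -12.6, 3.6]
opening: 0.333
grasp_force: 40.2
```

arm_command --deltas '[{"hand":0,"tx":0,"ty":0,"tz":-0.7,"wx":0,"wy":0,"wz":0},{"hand":0,"tx":0,"ty":0,"tz":0,"wx":0,"wy":0,"wz":0}]'

```text
clock: 30.1
eef_pos: [645.9, -218.4, 45.5]
tcp_rot: [-3.138, 0.004, 2.986]
contact_force: [-1.2, -12.0, -0.1]
opening: 0.332
grasp_force: 40.0
```

arm_command --deltas '[{"hand":0,"tx":0,"ty":0,"tz":-0.5,"wx":0,"wy":0,"wz":0},{"hand":0,"tx":0,"ty":0,"tz":0,"wx":0,"wy":0,"wz":0}]'

```text
clock: 30.35
eef_pos: [645.9, -218.4, 45.5]
tcp_rot: [-3.138, 0.004, 2.986]
contact_force: [-0.0, -13.2, -3.6]
opening: 0.335
grasp_force: 40.0
```

At the stop after 14.1 mm. I'll release so it stays by itself, then re-grip and push in.

arm_command --deltas '[{"hand":50,"tx":0,"ty":0,"tz":0,"wx":0,"wy":0,"wz":0},{"hand":50,"tx":0,"ty":0,"tz":0,"wx":0,"wy":0,"wz":0},{"hand":50,"tx":0,"ty":0,"tz":0,"wx":0,"wy":0,"wz":0},{"hand":0,"tx":0,"ty":0,"tz":0,"wx":0,"wy":0,"wz":0},{"hand":0,"tx":0,"ty":0,"tz":0,"wx":0,"wy":0,"wz":0},{"hand":0,"tx":0,"ty":0,"tz":0,"wx":0,"wy":0,"wz":0}]'

```text
clock: 31.1
eef_pos: [644.7, -218.1, 44.4]
tcp_rot: [-3.138, 0.001, 2.986]
contact_force: [-4.0, -12.2, 1.8]
opening: 0.335
grasp_force: 39.6
```

arm_command --deltas '[{"hand":0,"tx":0,"ty":0,"tz":3,"wx":0,"wy":0,"wz":0},{"hand":0,"tx":0,"ty":0,"tz":3,"wx":0,"wy":0,"wz":0},{"hand":0,"tx":0,"ty":0,"tz":3,"wx":0,"wy":0,"wz":0},{"hand":0,"tx":0,"ty":0,"tz":3,"wx":0,"wy":0,"wz":0}]'

```text
clock: 31.6
eef_pos: [644.6, -218.1, 31.9]
tcp_rot: [-3.138, 0.001, 2.986]
contact_force: [-3.3, -13.4, -1.8]
opening: 0.335
grasp_force: 39.5
```

arm_command --deltas '[{"hand":0,"tx":0,"ty":0,"tz":1.5,"wx":0,"wy":0,"wz":0},{"hand":0,"tx":0,"ty":0,"tz":0.5,"wx":0,"wy":0,"wz":0}]'

```text
clock: 31.85
eef_pos: [644.8, -218.2, 31.0]
tcp_rot: [-3.138, 0.001, 2.986]
contact_force: [-6.5, -12.8, 12.1]
opening: 0.336
grasp_force: 40.6
```

arm_command --deltas '[{"hand":0,"tx":0,"ty":0,"tz":1,"wx":0,"wy":0,"wz":0},{"hand":0,"tx":0,"ty":0,"tz":0,"wx":0,"wy":0,"wz":0}]'

```text
clock: 32.1
eef_pos: [644.8, -218.2, 30.9]
tcp_rot: [-3.138, 0.001, 2.986]
contact_force: [-8.7, -12.9, 16.1]
opening: 0.334
grasp_force: 41.2
```

The knob is fully in: 16 N at the hard stop. Releasing it and returning to the cover handle.

arm_command --deltas '[{"hand":60,"tx":0,"ty":0,"tz":0,"wx":0,"wy":0,"wz":0},{"hand":60,"tx":0,"ty":0,"tz":0,"wx":0,"wy":0,"wz":0},{"hand":60,"tx":0,"ty":0,"tz":-50,"wx":0,"wy":0,"wz":0},{"hand":60,"tx":0,"ty":0,"tz":-50,"wx":0,"wy":0,"wz":0},{"hand":50,"tx":13.4,"ty":56.6,"tz":0,"wx":0,"wy":0,"wz":0},{"hand":50,"tx":13.4,"ty":56.6,"tz":0,"wx":0,"wy":0,"wz":0},{"hand":50,"tx":13.4,"ty":56.6,"tz":0,"wx":0,"wy":0,"wz":0},{"hand":50,"tx":13.4,"ty":56.6,"tz":0,"wx":0,"wy":0,"wz":0}]'

```text
clock: 33.1
eef_pos: [626.6, 19.0, 128.6]
tcp_rot: [3.141, -0.0, 2.986]
contact_force: [0.9, -0.3, 0.2]
opening: 0.585
grasp_force: 0.0
```

arm_command --deltas '[{"hand":50,"tx":0,"ty":0,"tz":0,"wx":0,"wy":0,"wz":0},{"hand":50,"tx":0,"ty":0,"tz":0,"wx":0,"wy":0,"wz":0}]'

```text
clock: 33.35
eef_pos: [627.0, 16.8, 128.6]
tcp_rot: [-3.141, -0.0, 2.987]
contact_force: [0.5, 0.7, 0.1]
opening: 0.586
grasp_force: 0.0
```

Run:
```python
from h import *
rel(627,13.9,64.5,2.986);d=grab('wrist');coverpix(d)
```

```text
tx -0.4 ty -2.9 tz 64.1 | then wz 0.001 tilt [-3.1413e+00 -2.0000e-04] t 33.35 pos [627.   16.8 128.6] yaw 2.987
8124.0 [[77, 202], [0, 219], [2, 271], [36, 262], [47, 250], [70, 266], [64, 281], [23, 306], [31, 321], [123, 305]]
49206.0 [[162, 106], [187, 298], [218, 299], [230, 276], [263, 261], [266, 300], [305, 299], [302, 150], [321, 136], [331, 148], [327, 299], [376, 300], [380, 260], [412, 276], [428, 302], [447, 299], [472, 107]]
```

arm_command --deltas '[{"hand":50,"tx":-0.4,"ty":-2.9,"tz":40,"wx":0,"wy":0,"wz":0},{"hand":50,"tx":0,"ty":0,"tz":23.5,"wx":0,"wy":0,"wz":0},{"hand":0,"tx":0,"ty":0,"tz":0,"wx":0,"wy":0,"wz":0},{"hand":0,"tx":0,"ty":0,"tz":0,"wx":0,"wy":0,"wz":0},{"hand":0,"tx":0,"ty":0,"tz":0,"wx":0,"wy":0,"wz":0}]' --squeeze 80

```text
clock: 34.02
eef_pos: [627.7, 13.2, 66.4]
tcp_rot: [3.142, 0.002, 2.985]
contact_force: [0.8, -2.7, 0.0]
opening: 0.14
grasp_force: 79.1
```

arm_command --deltas '[{"hand":0,"tx":0,"ty":0,"tz":-4,"wx":0,"wy":0,"wz":0},{"hand":0,"tx":0,"ty":0,"tz":-8,"wx":0,"wy":0,"wz":0},{"hand":0,"tx":0,"ty":0,"tz":-10,"wx":0,"wy":0,"wz":0}]'

```text
clock: 34.4
eef_pos: [626.9, 13.9, 87.9]
tcp_rot: [3.142, -0.0, 2.986]
contact_force: [0.9, 0.6, -4.6]
opening: 0.14
grasp_force: 78.5
```

arm_command --deltas '[{"hand":0,"tx":0,"ty":0,"tz":-35,"wx":0,"wy":0,"wz":0},{"hand":0,"tx":26.4,"ty":38,"tz":0,"wx":0,"wy":0,"wz":0},{"hand":0,"tx":26.4,"ty":38,"tz":0,"wx":0,"wy":0,"wz":0},{"hand":0,"tx":26.4,"ty":38,"tz":0,"wx":0,"wy":0,"wz":0},{"hand":0,"tx":26.4,"ty":38,"tz":0,"wx":0,"wy":0,"wz":0},{"hand":0,"tx":26.4,"ty":38,"tz":0,"wx":0,"wy":0,"wz":0},{"hand":0,"tx":26.4,"ty":38,"tz":0,"wx":0,"wy":0,"wz":0},{"hand":0,"tx":26.4,"ty":38,"tz":0,"wx":0,"wy":0,"wz":-0.054}]'

```text
clock: 35.4
eef_pos: [485.1, 306.7, 123.2]
tcp_rot: [3.141, 0.001, 3.041]
contact_force: [0.5, 0.4, -4.3]
opening: 0.145
grasp_force: 78.6
```

arm_command --deltas '[{"hand":0,"tx":0,"ty":0,"tz":50,"wx":0,"wy":0,"wz":0},{"hand":0,"tx":0,"ty":0,"tz":40,"wx":0,"wy":0,"wz":0},{"hand":0,"tx":0,"ty":0,"tz":20,"wx":0,"wy":0,"wz":0},{"hand":0,"tx":0,"ty":0,"tz":0,"wx":0,"wy":0,"wz":0},{"hand":0,"tx":0,"ty":0,"tz":0,"wx":0,"wy":0,"wz":0}]'

```text
clock: 36.02
eef_pos: [486.6, 305.7, 13.5]
tcp_rot: [3.141, 0.001, 3.04]
contact_force: [0.5, -0.6, -4.1]
opening: 0.145
grasp_force: 78.6
```

arm_command --deltas '[{"hand":0,"tx":0,"ty":0,"tz":6,"wx":0,"wy":0,"wz":0},{"hand":0,"tx":0,"ty":0,"tz":1.5,"wx":0,"wy":0,"wz":0},{"hand":0,"tx":0,"ty":0,"tz":0.7,"wx":0,"wy":0,"wz":0}]'

```text
clock: 36.4
eef_pos: [486.4, 305.6, 6.3]
tcp_rot: [3.141, 0.001, 3.04]
contact_force: [-7.4, -4.4, 22.1]
opening: 0.143
grasp_force: 82.4
```

arm_command --deltas '[{"hand":0,"tx":0,"ty":0,"tz":0.6,"wx":0,"wy":0,"wz":0},{"hand":0,"tx":0,"ty":0,"tz":0,"wx":0,"wy":0,"wz":0}]'

```text
clock: 36.65
eef_pos: [486.5, 305.6, 6.3]
tcp_rot: [3.14, 0.001, 3.04]
contact_force: [-6.1, -4.5, 22.1]
opening: 0.146
grasp_force: 82.6
```

arm_command --deltas '[{"hand":45,"tx":0,"ty":0,"tz":0,"wx":0,"wy":0,"wz":0},{"hand":45,"tx":0,"ty":0,"tz":0,"wx":0,"wy":0,"wz":0},{"hand":45,"tx":0,"ty":0,"tz":-50,"wx":0,"wy":0,"wz":0},{"hand":45,"tx":0,"ty":0,"tz":-55,"wx":0,"wy":0,"wz":0},{"hand":40,"tx":-34.2,"ty":-43.4,"tz":0,"wx":0,"wy":0,"wz":0},{"hand":40,"tx":-34.2,"ty":-43.4,"tz":0,"wx":0,"wy":0,"wz":0},{"hand":40,"tx":-34.2,"ty":-43.4,"tz":0,"wx":0,"wy":0,"wz":0},{"hand":40,"tx":-34.2,"ty":-43.4,"tz":0,"wx":0,"wy":0,"wz":0}]'

```text
clock: 37.65
eef_pos: [605.1, 117.1, 108.6]
tcp_rot: [3.141, 0.001, 3.04]
contact_force: [0.5, 0.9, -0.2]
opening: 0.47
grasp_force: 0.0
```

arm_command --deltas '[{"hand":40,"tx":-34.2,"ty":-43.4,"tz":0,"wx":0,"wy":0,"wz":0.054},{"hand":40,"tx":0,"ty":0,"tz":0,"wx":0,"wy":0,"wz":0},{"hand":40,"tx":0,"ty":0,"tz":0,"wx":0,"wy":0,"wz":0}]'

```text
clock: 38.02
eef_pos: [633.3, 72.1, 108.1]
tcp_rot: [3.141, -0.001, 2.985]
contact_force: [1.0, 0.5, -0.2]
opening: 0.47
grasp_force: 0.0
```

Run:
```python
from h import *
rel(634.2,72.7,9,2.987)
t=grab('top');im=t['image'];mods(t)
hsv=cv2.cvtColor(im,cv2.COLOR_RGB2HSV);m=((hsv[...,1]<75)).astype(np.uint8)*255;m[:190]=0;m[255:]=0;m[:,:335]=0;m[:,440:]=0
m=cv2.morphologyEx(m,2,np.ones((3,3)))
c=max(cv2.findContours(m,0,2)[0],key=cv2.contourArea);b=cv2.boxPoints(cv2.minAreaRect(c));W=onz(t,b,20)[:,:2]
print('tray px',b.round(0).tolist(),'W',W.round(0).tolist(),'c',W.mean(0).round(1),[np.linalg.norm(W[i+1]-W[i]).round(0) for i in (0,1)],[round(ang(W[i+1]-W[i]),3) for i in (0,1)])
```

```text
tx -0.8 ty 0.8 tz 99.1 | then wz -0.002 tilt [ 3.1415e+00 -9.0000e-04] t 38.025 pos [633.3  72.1 108.1] yaw 2.985
blob [631. 206.] world [  467.9 -1093.8] yaw -0.284 [68. 52.]
blob [465. 111.] world [ 848.8 -620. ] yaw 1.478 [69. 53.]
blob [137.   6.] world [1377.7  521.8] yaw 1.483 [90. 57.]
tray px [[345.0, 209.0], [423.0, 197.0], [428.0, 232.0], [350.0, 244.0]] W [[541.0, -168.0], [557.0, -425.0], [442.0, -425.0], [426.0, -173.0]] c [ 491.6 -297.9] [np.float64(258.0), np.float64(115.0)] [-1.507, 3.135]
```

arm_command --deltas '[{"hand":40,"tx":-0.8,"ty":0.8,"tz":50,"wx":0,"wy":0,"wz":0},{"hand":40,"tx":0,"ty":0,"tz":35,"wx":0,"wy":0,"wz":0},{"hand":40,"tx":0,"ty":0,"tz":14,"wx":0,"wy":0,"wz":0},{"hand":0,"tx":0,"ty":0,"tz":0,"wx":0,"wy":0,"wz":0},{"hand":0,"tx":0,"ty":0,"tz":0,"wx":0,"wy":0,"wz":0},{"hand":0,"tx":0,"ty":0,"tz":0,"wx":0,"wy":0,"wz":0}]' --squeeze 40

```text
clock: 38.83
eef_pos: [635.5, 72.8, 10.8]
tcp_rot: [3.141, 0.002, 2.986]
contact_force: [-0.5, -0.2, -1.4]
opening: 0.194
grasp_force: 43.0
```

arm_command --deltas '[{"hand":0,"tx":0,"ty":0,"tz":-20,"wx":0,"wy":0,"wz":0},{"hand":0,"tx":0,"ty":0,"tz":-40,"wx":0,"wy":0,"wz":0},{"hand":0,"tx":0,"ty":0,"tz":-50,"wx":0,"wy":0,"wz":0}]'

```text
clock: 39.2
eef_pos: [634.2, 72.5, 121.6]
tcp_rot: [-3.141, -0.0, 2.986]
contact_force: [1.6, -0.5, -1.0]
opening: 0.2
grasp_force: 43.0
```

Run:
```python
from h import *
rel(487,-221,60,3.19)
```

```text
tx 99.9 ty -312.8 tz 61.6 | then wz -0.204 tilt [-3.1414e+00 -5.0000e-04] t 39.2 pos [634.2  72.5 121.6] yaw 2.986
```

Before swinging over the tray I'll check the lamp head position by two-view triangulation.

Run:
```python
from h import *
t=imaging.grab_frame('top');s=imaging.grab_frame('scene')
for a,b in (((462,115),(443,112)),((451,193),(445,264)),((496,155),(468,180)),((463,97),(434,94))):
    c1,v1=ray(t,[a]);c2,v2=ray(s,[b]);v1=v1[0];v2=v2[0]
    k=np.linalg.lstsq(np.c_[v1,-v2],c2-c1,rcond=None)[0];p,q=c1+k[0]*v1,c2+k[1]*v2
    print(((p+q)/2).round(0),np.linalg.norm(p-q).round(0))
print(r.sense()['qpos'].round(2))
```

```text
[ 632. -397.  465.] 5.0
[ 560. -516.   16.] 7.0
[ 573. -512.  335.] 13.0
[ 641. -373.  512.] 18.0
[ 0.11  0.46  1.67  0.    1.01 -1.3 ]
```

The lamp head is at (632,-397,465), so it clears the tray if I approach through the left slot. Moving.

arm_command --deltas '[{"hand":0,"tx":16.7,"ty":-52.1,"tz":0,"wx":0,"wy":0,"wz":0},{"hand":0,"tx":16.7,"ty":-52.1,"tz":0,"wx":0,"wy":0,"wz":0},{"hand":0,"tx":16.7,"ty":-52.1,"tz":0,"wx":0,"wy":0,"wz":0},{"hand":0,"tx":16.7,"ty":-52.1,"tz":0,"wx":0,"wy":0,"wz":0},{"hand":0,"tx":16.7,"ty":-52.1,"tz":0,"wx":0,"wy":0,"wz":0},{"hand":0,"tx":16.7,"ty":-52.1,"tz":0,"wx":0,"wy":0,"wz":0},{"hand":0,"tx":0,"ty":0,"tz":0,"wx":0,"wy":0,"wz":-0.1},{"hand":0,"tx":0,"ty":0,"tz":0,"wx":0,"wy":0,"wz":-0.104}]'

```text
clock: 40.3
eef_pos: [486.7, -221.7, 120.4]
tcp_rot: [-3.141, 0.001, -3.092]
contact_force: [0.2, 0.7, -2.2]
opening: 0.202
grasp_force: 43.1
```

arm_command --deltas '[{"hand":0,"tx":0,"ty":-51,"tz":0,"wx":0,"wy":0,"wz":0},{"hand":0,"tx":0,"ty":-51,"tz":0,"wx":0,"wy":0,"wz":0},{"hand":0,"tx":0,"ty":-52,"tz":0,"wx":0,"wy":0,"wz":0},{"hand":0,"tx":0,"ty":0,"tz":0,"wx":0,"wy":0,"wz":0},{"hand":0,"tx":0,"ty":0,"tz":0,"wx":0,"wy":0,"wz":0}]'

```text
clock: 40.92
eef_pos: [494.1, -374.1, 119.7]
tcp_rot: [3.141, -0.0, -3.094]
contact_force: [-0.3, 0.1, -1.9]
opening: 0.199
grasp_force: 43.1
```

Run:
```python
from h import *
rel(495,-375,3,3.19);d=grab('wrist','w9')
y=.05;R=np.array([[np.cos(y),-np.sin(y)],[np.sin(y),np.cos(y)]])
q=np.array([[-56,124],[-56,-124],[56,124],[56,-124]])@R.T+[491,-298];print('pred corners',proj(d,np.c_[q,np.full(4,24)]).round(0).tolist())
hsv=cv2.cvtColor(d['image'],cv2.COLOR_RGB2HSV);m=(hsv[...,1]<80).astype(np.uint8)*255
m=cv2.morphologyEx(m,2,np.ones((5,5)));c=max(cv2.findContours(m,0,2)[0],key=cv2.contourArea)
print(cv2.approxPolyDP(c,7,True).reshape(-1,2).tolist());cv2.imwrite('pics/m9.png',m)
```

```text
tx -0.8 ty -0.9 tz 116.7 | then wz -0.001 tilt [ 3.141e+00 -2.000e-04] t 40.925 pos [ 494.1 -374.1  119.7] yaw -3.094
pred corners [[585.0, 128.0], [257.0, 127.0], [555.0, 261.0], [265.0, 263.0]]
[[582, 125], [263, 124], [274, 270], [254, 313], [236, 320], [209, 294], [220, 250], [196, 212], [163, 198], [133, 201], [97, 238], [99, 265], [116, 292], [105, 301], [78, 298], [86, 318], [11, 399], [41, 399], [115, 316], [135, 321], [141, 356], [82, 399], [113, 399], [114, 388], [115, 399], [132, 399], [146, 387], [148, 399], [219, 399], [230, 383], [241, 399], [408, 399], [411, 388], [424, 399], [442, 399], [445, 390], [450, 399], [563, 399], [532, 376], [544, 328], [524, 306], [426, 308], [398, 320], [380, 304], [368, 262], [556, 257]]
```

The tray matches the prediction within 2-3 mm. Lowering into the right slot.

arm_command --deltas '[{"hand":0,"tx":1,"ty":0,"tz":50,"wx":0,"wy":0,"wz":0},{"hand":0,"tx":0,"ty":0,"tz":45,"wx":0,"wy":0,"wz":0},{"hand":0,"tx":0,"ty":0,"tz":14,"wx":0,"wy":0,"wz":0},{"hand":0,"tx":0,"ty":0,"tz":3,"wx":0,"wy":0,"wz":0},{"hand":0,"tx":0,"ty":0,"tz":1.5,"wx":0,"wy":0,"wz":0},{"hand":0,"tx":0,"ty":0,"tz":0,"wx":0,"wy":0,"wz":0}]'

```text
clock: 41.72
eef_pos: [494.5, -375.1, 7.4]
tcp_rot: [-3.14, 0.002, -3.093]
contact_force: [-0.1, 0.2, -1.6]
opening: 0.2
grasp_force: 43.0
```

arm_command --deltas '[{"hand":0,"tx":0,"ty":0,"tz":0.8,"wx":0,"wy":0,"wz":0},{"hand":0,"tx":0,"ty":0,"tz":0,"wx":0,"wy":0,"wz":0}]'

```text
clock: 41.98
eef_pos: [493.8, -374.7, 5.6]
tcp_rot: [-3.141, 0.0, -3.093]
contact_force: [0.4, -0.2, -2.3]
opening: 0.199
grasp_force: 43.0
```

arm_command --deltas '[{"hand":0,"tx":0,"ty":0,"tz":1,"wx":0,"wy":0,"wz":0},{"hand":0,"tx":0,"ty":0,"tz":0,"wx":0,"wy":0,"wz":0}]'

```text
clock: 42.22
eef_pos: [493.5, -374.4, 4.1]
tcp_rot: [3.141, -0.0, -3.093]
contact_force: [0.5, -0.5, -2.3]
opening: 0.201
grasp_force: 43.0
```

arm_command --deltas '[{"hand":0,"tx":0,"ty":0,"tz":0.7,"wx":0,"wy":0,"wz":0},{"hand":0,"tx":0,"ty":0,"tz":0,"wx":0,"wy":0,"wz":0}]'

```text
clock: 42.48
eef_pos: [493.6, -374.6, 3.9]
tcp_rot: [-3.142, -0.0, -3.093]
contact_force: [-1.9, 1.5, 5.5]
opening: 0.202
grasp_force: 44.0
```

arm_command --deltas '[{"hand":38,"tx":0,"ty":0,"tz":0,"wx":0,"wy":0,"wz":0},{"hand":38,"tx":0,"ty":0,"tz":0,"wx":0,"wy":0,"wz":0},{"hand":38,"tx":0,"ty":0,"tz":-55,"wx":0,"wy":0,"wz":0},{"hand":38,"tx":0,"ty":0,"tz":-55,"wx":0,"wy":0,"wz":0},{"hand":38,"tx":0,"ty":51,"tz":0,"wx":0,"wy":0,"wz":0},{"hand":38,"tx":0,"ty":51,"tz":0,"wx":0,"wy":0,"wz":0},{"hand":38,"tx":0,"ty":51,"tz":0,"wx":0,"wy":0,"wz":0.102},{"hand":38,"tx":0,"ty":0,"tz":0,"wx":0,"wy":0,"wz":0.102}]'

```text
clock: 43.48
eef_pos: [485.5, -218.6, 113.4]
tcp_rot: [3.141, -0.001, 2.985]
contact_force: [-0.2, -0.3, -1.0]
opening: 0.442
grasp_force: 0.0
```

arm_command --deltas '[{"hand":38,"tx":-19.8,"ty":50.7,"tz":0,"wx":0,"wy":0,"wz":0},{"hand":38,"tx":-19.8,"ty":50.7,"tz":0,"wx":0,"wy":0,"wz":0},{"hand":38,"tx":-19.8,"ty":50.7,"tz":0,"wx":0,"wy":0,"wz":0},{"hand":38,"tx":-19.8,"ty":50.7,"tz":0,"wx":0,"wy":0,"wz":0},{"hand":38,"tx":-19.8,"ty":50.7,"tz":0,"wx":0,"wy":0,"wz":0},{"hand":38,"tx":0,"ty":0,"tz":0,"wx":0,"wy":0,"wz":0},{"hand":38,"tx":0,"ty":0,"tz":0,"wx":0,"wy":0,"wz":0}]'

```text
clock: 44.35
eef_pos: [622.8, 13.2, 113.1]
tcp_rot: [-3.141, -0.001, 2.987]
contact_force: [-1.0, -0.7, 0.1]
opening: 0.445
grasp_force: 0.0
```

Run:
```python
from h import *
rel(624.2,13.3,9.5,2.987)
```

```text
tx -1.4 ty 0.3 tz 103.6 | then wz -0.000 tilt [-3.1411e+00 -9.0000e-04] t 44.35 pos [622.8  13.2 113.1] yaw 2.987
```

arm_command --deltas '[{"hand":38,"tx":-1.2,"ty":0.3,"tz":50,"wx":0,"wy":0,"wz":0},{"hand":38,"tx":0,"ty":0,"tz":38,"wx":0,"wy":0,"wz":0},{"hand":38,"tx":0,"ty":0,"tz":15,"wx":0,"wy":0,"wz":0},{"hand":0,"tx":0,"ty":0,"tz":0,"wx":0,"wy":0,"wz":0},{"hand":0,"tx":0,"ty":0,"tz":0,"wx":0,"wy":0,"wz":0},{"hand":0,"tx":0,"ty":0,"tz":0,"wx":0,"wy":0,"wz":0}]'

```text
clock: 45.1
eef_pos: [625.5, 13.4, 11.9]
tcp_rot: [3.141, 0.002, 2.986]
contact_force: [-0.2, 0.8, -1.5]
opening: 0.198
grasp_force: 44.2
```

arm_command --deltas '[{"hand":0,"tx":0,"ty":0,"tz":-20,"wx":0,"wy":0,"wz":0},{"hand":0,"tx":0,"ty":0,"tz":-40,"wx":0,"wy":0,"wz":0},{"hand":0,"tx":0,"ty":0,"tz":-50,"wx":0,"wy":0,"wz":0},{"hand":0,"tx":19.8,"ty":-50.7,"tz":0,"wx":0,"wy":0,"wz":0},{"hand":0,"tx":19.8,"ty":-50.7,"tz":0,"wx":0,"wy":0,"wz":0},{"hand":0,"tx":19.8,"ty":-50.7,"tz":0,"wx":0,"wy":0,"wz":0},{"hand":0,"tx":19.8,"ty":-50.7,"tz":0,"wx":0,"wy":0,"wz":0},{"hand":0,"tx":19.8,"ty":-50.7,"tz":0,"wx":0,"wy":0,"wz":0}]'

```text
clock: 46.1
eef_pos: [487.1, -223.1, 122.5]
tcp_rot: [-3.141, 0.002, 2.986]
contact_force: [-0.6, -0.0, -2.4]
opening: 0.201
grasp_force: 44.3
```

arm_command --deltas '[{"hand":0,"tx":0,"ty":0,"tz":0,"wx":0,"wy":0,"wz":-0.102},{"hand":0,"tx":0,"ty":0,"tz":0,"wx":0,"wy":0,"wz":-0.102},{"hand":0,"tx":0,"ty":-38,"tz":0,"wx":0,"wy":0,"wz":0},{"hand":0,"tx":0,"ty":-38,"tz":0,"wx":0,"wy":0,"wz":0},{"hand":0,"tx":0,"ty":0,"tz":0,"wx":0,"wy":0,"wz":0},{"hand":0,"tx":0,"ty":0,"tz":0,"wx":0,"wy":0,"wz":0}]'

```text
clock: 46.85
eef_pos: [491.1, -297.2, 121.4]
tcp_rot: [-3.142, 0.001, -3.094]
contact_force: [-0.2, 1.0, -1.2]
opening: 0.198
grasp_force: 44.4
```

Run:
```python
from h import *
rel(489.5,-297.5,5,3.19);print(r.sense()['opening']);mods(grab('top'))
```

```text
tx 1.6 ty -0.2 tz 116.4 | then wz -0.001 tilt [-3.1415e+00  6.0000e-04] t 46.85 pos [ 491.1 -297.2  121.4] yaw -3.094
0.19763931501046136
blob [631. 206.] world [  467.9 -1093.8] yaw -0.284 [68. 52.]
blob [263. 147.] world [779.3  87. ] yaw 0.737 [70. 53.]
blob [465. 111.] world [ 848.8 -620. ] yaw 1.478 [69. 53.]
```

arm_command --deltas '[{"hand":0,"tx":1.5,"ty":0,"tz":50,"wx":0,"wy":0,"wz":0},{"hand":0,"tx":0,"ty":0,"tz":45,"wx":0,"wy":0,"wz":0},{"hand":0,"tx":0,"ty":0,"tz":15,"wx":0,"wy":0,"wz":0},{"hand":0,"tx":0,"ty":0,"tz":4,"wx":0,"wy":0,"wz":0},{"hand":0,"tx":0,"ty":0,"tz":1.5,"wx":0,"wy":0,"wz":0},{"hand":0,"tx":0,"ty":0,"tz":0,"wx":0,"wy":0,"wz":0}]'

```text
clock: 47.65
eef_pos: [490.5, -298.1, 6.3]
tcp_rot: [-3.14, 0.002, -3.093]
contact_force: [-0.2, 0.8, -2.4]
opening: 0.2
grasp_force: 44.2
```

arm_command --deltas '[{"hand":0,"tx":0,"ty":0,"tz":0.7,"wx":0,"wy":0,"wz":0},{"hand":0,"tx":0,"ty":0,"tz":0,"wx":0,"wy":0,"wz":0}]'

```text
clock: 47.9
eef_pos: [489.8, -297.7, 4.7]
tcp_rot: [-3.141, 0.001, -3.093]
contact_force: [-0.1, -0.7, -1.4]
opening: 0.198
grasp_force: 44.3
```

arm_command --deltas '[{"hand":0,"tx":0,"ty":0,"tz":0.7,"wx":0,"wy":0,"wz":0},{"hand":38,"tx":0,"ty":0,"tz":0,"wx":0,"wy":0,"wz":0},{"hand":38,"tx":0,"ty":0,"tz":0,"wx":0,"wy":0,"wz":0},{"hand":38,"tx":0,"ty":0,"tz":-55,"wx":0,"wy":0,"wz":0},{"hand":38,"tx":0,"ty":0,"tz":-55,"wx":0,"wy":0,"wz":0},{"hand":38,"tx":0,"ty":38,"tz":0,"wx":0,"wy":0,"wz":0},{"hand":38,"tx":0,"ty":38,"tz":0,"wx":0,"wy":0,"wz":0.102},{"hand":38,"tx":0,"ty":0,"tz":0,"wx":0,"wy":0,"wz":0.102}]'

```text
clock: 48.9
eef_pos: [485.4, -219.5, 113.7]
tcp_rot: [3.141, -0.001, 2.984]
contact_force: [-0.2, -0.6, -0.6]
opening: 0.442
grasp_force: 0.0
```

arm_command --deltas '[{"hand":38,"tx":-25.5,"ty":48.2,"tz":0,"wx":0,"wy":0,"wz":0},{"hand":38,"tx":-25.5,"ty":48.2,"tz":0,"wx":0,"wy":0,"wz":0},{"hand":38,"tx":-25.5,"ty":48.2,"tz":0,"wx":0,"wy":0,"wz":0},{"hand":38,"tx":-25.5,"ty":48.2,"tz":0,"wx":0,"wy":0,"wz":0},{"hand":38,"tx":0,"ty":0,"tz":0,"wx":0,"wy":0,"wz":0},{"hand":38,"tx":0,"ty":0,"tz":0,"wx":0,"wy":0,"wz":0}]'

```text
clock: 49.65
eef_pos: [615.9, -47.1, 113.2]
tcp_rot: [-3.141, -0.001, 2.987]
contact_force: [0.4, -0.1, -0.6]
opening: 0.443
grasp_force: 0.0
```

Run:
```python
from h import *
rel(617.5,-46.3,9.5,2.987)
```

```text
tx -1.4 ty 1.1 tz 103.7 | then wz -0.000 tilt [-3.1412e+00 -1.1000e-03] t 49.65 pos [615.9 -47.1 113.2] yaw 2.987
```

arm_command --deltas '[{"hand":38,"tx":-1,"ty":1,"tz":50,"wx":0,"wy":0,"wz":0},{"hand":38,"tx":0,"ty":0,"tz":38,"wx":0,"wy":0,"wz":0},{"hand":38,"tx":0,"ty":0,"tz":15,"wx":0,"wy":0,"wz":0},{"hand":0,"tx":0,"ty":0,"tz":0,"wx":0,"wy":0,"wz":0},{"hand":0,"tx":0,"ty":0,"tz":0,"wx":0,"wy":0,"wz":0},{"hand":0,"tx":0,"ty":0,"tz":0,"wx":0,"wy":0,"wz":0}]'

```text
clock: 50.4
eef_pos: [618.7, -46.4, 12.0]
tcp_rot: [3.141, 0.002, 2.986]
contact_force: [-0.6, -0.5, -0.8]
opening: 0.206
grasp_force: 44.1
```

arm_command --deltas '[{"hand":0,"tx":0,"ty":0,"tz":-20,"wx":0,"wy":0,"wz":0},{"hand":0,"tx":0,"ty":0,"tz":-40,"wx":0,"wy":0,"wz":0},{"hand":0,"tx":0,"ty":0,"tz":-50,"wx":0,"wy":0,"wz":0},{"hand":0,"tx":25.9,"ty":-48.2,"tz":0,"wx":0,"wy":0,"wz":0},{"hand":0,"tx":25.9,"ty":-48.2,"tz":0,"wx":0,"wy":0,"wz":0},{"hand":0,"tx":25.9,"ty":-48.2,"tz":0,"wx":0,"wy":0,"wz":0},{"hand":0,"tx":25.9,"ty":-48.2,"tz":0,"wx":0,"wy":0,"wz":0}]'

```text
clock: 51.28
eef_pos: [485.0, -221.9, 122.5]
tcp_rot: [-3.141, 0.002, 2.986]
contact_force: [0.4, 0.4, -1.5]
opening: 0.196
grasp_force: 44.3
```

arm_command --deltas '[{"hand":0,"tx":0,"ty":0,"tz":0,"wx":0,"wy":0,"wz":-0.102},{"hand":0,"tx":0,"ty":0,"tz":0,"wx":0,"wy":0,"wz":-0.102},{"hand":0,"tx":0,"ty":0,"tz":0,"wx":0,"wy":0,"wz":0},{"hand":0,"tx":0,"ty":0,"tz":0,"wx":0,"wy":0,"wz":0}]'

```text
clock: 51.78
eef_pos: [485.9, -220.6, 121.5]
tcp_rot: [-3.141, 0.001, -3.095]
contact_force: [-0.5, 0.1, -1.1]
opening: 0.199
grasp_force: 44.3
```

Run:
```python
from h import *
rel(485.2,-220.6,5,3.19);print(r.sense()['opening']);held(grab('wrist','w10'))
```

```text
tx 0.7 ty -0.0 tz 116.5 | then wz -0.002 tilt [-3.141e+00  1.000e-03] t 51.775 pos [ 485.9 -220.6  121.5] yaw -3.095
0.1986804814113144
screw [[268.1, 204.0, 164], [281.7, 197.6, 158]] screw [[359.7, 197.8, 129]] (first module: (282,204),(360,204))
```

arm_command --deltas '[{"hand":0,"tx":-2.5,"ty":0,"tz":50,"wx":0,"wy":0,"wz":0},{"hand":0,"tx":0,"ty":0,"tz":45,"wx":0,"wy":0,"wz":0},{"hand":0,"tx":0,"ty":0,"tz":15,"wx":0,"wy":0,"wz":0},{"hand":0,"tx":0,"ty":0,"tz":4,"wx":0,"wy":0,"wz":0},{"hand":0,"tx":0,"ty":0,"tz":1.5,"wx":0,"wy":0,"wz":0},{"hand":0,"tx":0,"ty":0,"tz":0,"wx":0,"wy":0,"wz":0}]'

```text
clock: 52.58
eef_pos: [489.0, -220.9, 6.3]
tcp_rot: [-3.141, 0.002, -3.093]
contact_force: [-0.2, 0.0, -1.6]
opening: 0.2
grasp_force: 44.2
```

arm_command --deltas '[{"hand":0,"tx":0,"ty":0,"tz":0.7,"wx":0,"wy":0,"wz":0},{"hand":0,"tx":0,"ty":0,"tz":0.5,"wx":0,"wy":0,"wz":0}]'

```text
clock: 52.82
eef_pos: [488.5, -220.6, 4.7]
tcp_rot: [-3.141, 0.001, -3.093]
contact_force: [-1.0, 1.6, 11.5]
opening: 0.198
grasp_force: 46.0
```

Down on the tray floor. I'll release, lift, move off to the left and take the last look.

arm_command --deltas '[{"hand":38,"tx":0,"ty":0,"tz":0,"wx":0,"wy":0,"wz":0},{"hand":38,"tx":0,"ty":0,"tz":0,"wx":0,"wy":0,"wz":0},{"hand":38,"tx":0,"ty":0,"tz":-55,"wx":0,"wy":0,"wz":0},{"hand":38,"tx":0,"ty":0,"tz":-60,"wx":0,"wy":0,"wz":0},{"hand":38,"tx":0,"ty":50,"tz":-20,"wx":0,"wy":0,"wz":0},{"hand":38,"tx":0,"ty":50,"tz":-20,"wx":0,"wy":0,"wz":0},{"hand":38,"tx":0,"ty":50,"tz":-20,"wx":0,"wy":0,"wz":0},{"hand":38,"tx":0,"ty":0,"tz":0,"wx":0,"wy":0,"wz":0}]'

```text
clock: 53.82
eef_pos: [481.4, -68.2, 180.4]
tcp_rot: [3.142, 0.003, -3.09]
contact_force: [-0.0, -1.3, -0.4]
opening: 0.447
grasp_force: 0.0
```

Run:
```python
from h import *
t=grab('top')['image'][130:290,150:440,::-1];s=grab('scene')['image'][130:310,130:430,::-1];w=grab('wrist')['image'][:,:,::-1]
f=lambda q,a:cv2.resize(q,a,interpolation=cv2.INTER_CUBIC)
cv2.imwrite('pics/fin.png',np.vstack([np.hstack([f(t,(400,221)),f(s,(400,221))]),f(w[:300],(800,375))]))
```

```text
(no output)
```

View pics/fin.png

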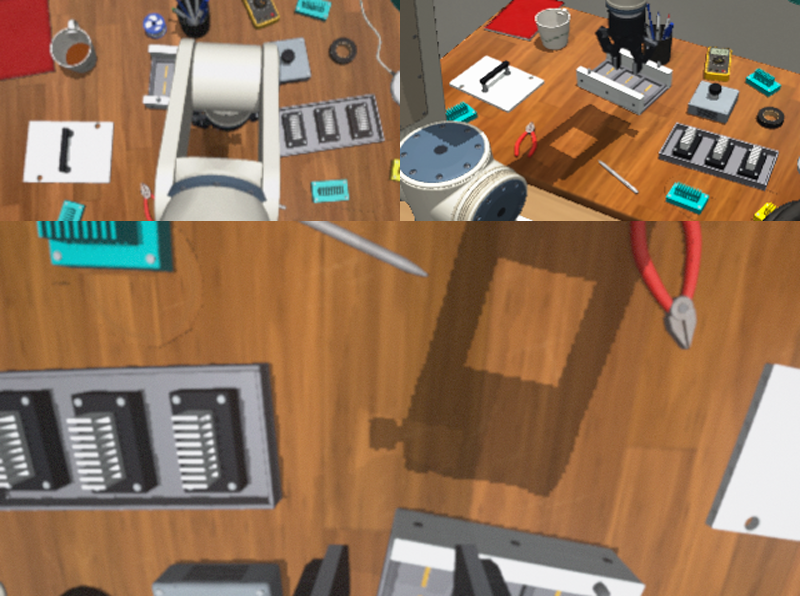

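The picture shows all three modules upright in the tray, the cover flat on the desk, the jig empty and the knob in. The robot is touching nothing.

```bash
python3 -c "
from rig import r
print(r.sense()['qvel'].round(3)); print(r.sign_off())"
```

```text
[-0.02   0.012  0.003  0.002  0.     0.002]
the job is handed in; nothing more can be done
None
```

The job is handed in at about 54 s: all three modules were seated, covered and tested (knob pulled to on, then pushed fully in), and now stand upright in the tray, with the cover flat on the desk clear of the jig and the mug, tape roll and solder reel left alone.

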